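# Put three pipettes back on the sloping stand

### The job

Put the pipettes with the blue, the yellow and the green button, which lie on the bench mat, back on the sloping stand, one in each of the three free places: nozzle down the slope, lying in both notches, and pushed down the slope until its finger rest catches on the upper comb. Feel for the catch and handle them gently, without forcing them against the stand. Leave the red pipette on the mat, the black one on the stand and everything else as they are.

Things in the scene. Friction and masses are not known exactly. Their poses are not given: they have to be found in the camera images.
- pip_blue: white pipette, blue button and collar, 200 mm, 90 g. Origin on its axis at the grip; x towards the button, z up on the mat. Flat-sided handle, 26 (y) x 24 mm (z), from x = -30 to 70; shaft 14 mm round to -85, nozzle to -105, button to 95. Finger rest: a lug 8 mm thick (x), 10 high (z), 18 mm out from the handle's +y side
- pip_yellow: pipette like pip_blue, same frame, with yellow button and collar. Finger rests: users clamp them where they like, so the face that looks to the nozzle and catches on the comb lies somewhere from x = 38 to 58 mm of the pipette, different on each one, and is not reported; it holds fast there
- pip_green: pipette like pip_blue, same frame, with green button and collar
- pip_red: pipette like pip_blue, same frame, with red button and collar; out for service, stays on the mat
- pip_black: pipette like pip_blue, same frame, with black button and collar; already home in place 2 of the stand, stays there
- stand: white pipette stand, fixed, stiff, base 200 x 246 x 8 mm, 145 mm high. Origin: underside near the base's middle; x to its high side, z up. Two leaning combs (6 mm plates, 97 mm apart) carry 4 pipettes 55 mm apart, sloping 30 degrees, buttons uppermost, with room for fingers between the combs. Rubber-lined notches: pipettes do not slide by themselves
- place1 (a point): free place at the stand's -y end: middle of the upper comb's notch floor, at the comb's upper face, where finger rests catch. x up the slope, y across, z square to the slope. Upper comb: x = -6 to 0 mm; lower: -103 to -97. A pipette at home has its axis along x at z = 12 mm, its origin at x = minus its finger rest's distance
- place2 (a point): the same point of place 2, taken by the black pipette. Upper notches (for the handle) are 33 mm wide, lower ones (for the shaft) 22 mm, their floors at z = 0 and z = 5 mm; all widen by 12 mm towards the tooth tops, 21 mm above the notch floors
- place3 (a point): the same point of place 3, free
- place4 (a point): the same point of place 4, free, at the stand's +y end
- mat: white paper-covered bench mat 260 x 340 mm, 2 mm thick, fixed; origin: centre of its underside. Four pipettes lie on it side by side, about 80 mm apart, axes 14 mm above the table
- flask_a: clear culture flask 107 x 50 x 25 mm with a red cap, lying flat; origin: underside. Leave alone
- flask_b: the same with a white cap. Leave alone
- jar: orange screw-top jar, 68 mm in diameter, 85 mm high; origin: underside. Leave alone
- washbottle: white wash bottle with a blue cap and bent spout, 72 mm in diameter, 205 mm high; origin: underside. Leave alone
- tipbox: box of pipette tips, grey with a violet lid, 85 x 122 x 79 mm; origin: underside. Leave alone
Mind the look-alikes: they are no part of the job. Leave any purple look-alike of the pip_green alone.

How it is judged:
At the end, for the whole second after the job is handed in: Blue, yellow and green each at rest, released, in place 1, 3 or 4, nozzle down: axis within 0.06 rad of the slope, 9 to 15 mm above the notch floor, 6 mm of mid-notch, finger rest within 3 mm of the comb. Moved less: red 10 mm, black 8, other things 20 (((x of pip_blue_rest_c0 in the frame of place1 between 0.002 and 0.007 m and y of pip_blue in the frame of place1 between -0.006 and 0.006 m and z of pip_blue in the frame of place1 between 0.009 and 0.015 m and angle between the x axis of pip_blue and the x axis of place1, either way round below 0.06 rad and x of pip_blue in the frame of place1 below -0.03 m) or (x of pip_blue_rest_c0 in the frame of place3 between 0.002 and 0.007 m and y of pip_blue in the frame of place3 between -0.006 and 0.006 m and z of pip_blue in the frame of place3 between 0.009 and 0.015 m and angle between the x axis of pip_blue and the x axis of place3, either way round below 0.06 rad and x of pip_blue in the frame of place3 below -0.03 m) or (x of pip_blue_rest_c0 in the frame of place4 between 0.002 and 0.007 m and y of pip_blue in the frame of place4 between -0.006 and 0.006 m and z of pip_blue in the frame of place4 between 0.009 and 0.015 m and angle between the x axis of pip_blue and the x axis of place4, either way round below 0.06 rad and x of pip_blue in the frame of place4 below -0.03 m)) and ((x of pip_yellow_rest_c0 in the frame of place1 between 0.002 and 0.007 m and y of pip_yellow in the frame of place1 between -0.006 and 0.006 m and z of pip_yellow in the frame of place1 between 0.009 and 0.015 m and angle between the x axis of pip_yellow and the x axis of place1, either way round below 0.06 rad and x of pip_yellow in the frame of place1 below -0.03 m) or (x of pip_yellow_rest_c0 in the frame of place3 between 0.002 and 0.007 m and y of pip_yellow in the frame of place3 between -0.006 and 0.006 m and z of pip_yellow in the frame of place3 between 0.009 and 0.015 m and angle between the x axis of pip_yellow and the x axis of place3, either way round below 0.06 rad and x of pip_yellow in the frame of place3 below -0.03 m) or (x of pip_yellow_rest_c0 in the frame of place4 between 0.002 and 0.007 m and y of pip_yellow in the frame of place4 between -0.006 and 0.006 m and z of pip_yellow in the frame of place4 between 0.009 and 0.015 m and angle between the x axis of pip_yellow and the x axis of place4, either way round below 0.06 rad and x of pip_yellow in the frame of place4 below -0.03 m)) and ((x of pip_green_rest_c0 in the frame of place1 between 0.002 and 0.007 m and y of pip_green in the frame of place1 between -0.006 and 0.006 m and z of pip_green in the frame of place1 between 0.009 and 0.015 m and angle between the x axis of pip_green and the x axis of place1, either way round below 0.06 rad and x of pip_green in the frame of place1 below -0.03 m) or (x of pip_green_rest_c0 in the frame of place3 between 0.002 and 0.007 m and y of pip_green in the frame of place3 between -0.006 and 0.006 m and z of pip_green in the frame of place3 between 0.009 and 0.015 m and angle between the x axis of pip_green and the x axis of place3, either way round below 0.06 rad and x of pip_green in the frame of place3 below -0.03 m) or (x of pip_green_rest_c0 in the frame of place4 between 0.002 and 0.007 m and y of pip_green in the frame of place4 between -0.006 and 0.006 m and z of pip_green in the frame of place4 between 0.009 and 0.015 m and angle between the x axis of pip_green and the x axis of place4, either way round below 0.06 rad and x of pip_green in the frame of place4 below -0.03 m)) and linear speed of each of pip_blue, pip_yellow, pip_green below 0.02 m/s and contact force between the fingers and pip_blue below 0.1 N and contact force between the fingers and pip_yellow below 0.1 N and contact force between the fingers and pip_green below 0.1 N and distance of pip_red from where it was at the start of the episode below 0.01 m and distance of pip_black from where it was at the start of the episode below 0.008 m and distance of each of flask_a, flask_b, jar, washbottle, tipbox from where it was at the start of the episode below 0.02 m); the robot touches nothing.
It fails at once if a finger rest is forced against the comb (more than 20 N) (contact force between any of pip_blue_rest_c0, pip_yellow_rest_c0, pip_green_rest_c0 and stand above 20 N).
It fails at once if a pipette is forced against the stand (more than 40 N) (contact force between any of pip_blue, pip_yellow, pip_green and stand above 40 N).
It fails at once if the red pipette is moved by more than 10 mm or the black one by more than 8 mm (distance of pip_red from where it was at the start of the episode above 0.01 m or distance of pip_black from where it was at the start of the episode above 0.008 m).
It fails at once if a flask, the jar, the wash bottle or the tip box is moved by more than 20 mm (distance of any of flask_a, flask_b, jar, washbottle, tipbox from where it was at the start of the episode above 0.02 m).
It also fails if it takes over 72 s, if anything falls off the work surface, if the arm or the gripper's body presses on something with over 40 N, if the wrist force passes 120 N, or if a joint passes its speed limit or range.

### The arm

A 7-joint arm with a two-finger parallel gripper is mounted at the origin on the work surface. World frame = base frame: x ahead of the robot, y to its left, z up, the work surface at z = 0. Lengths are in m, angles in rad, forces in N, time in s.
With the tool pointing down it reaches from about 0.4 to 0.85 m from the base axis. Payload 10.4 kg.
Tool frame: the origin (TCP) lies at the very end of the fingers, on their centre line; the grasp point (between the pads) lies 19 mm behind it; z points along the fingers, y is the line along which they close (so a half turn about z gives the same grasp; the last joint's range is limited). The gripper opens to 85 mm and grips with 20 to 120 N. Pads are 22 mm wide; open, the fingers measure 114 mm over their backs; the gripper's body (76 mm by 85 mm) begins 54 mm behind the grasp point. The pads swing forward as they close: fully open they stand 13 mm farther back than shut.
Start: joints at [-1.125, 0.332, -0.065, 1.46, 0.022, 1.35, -0.088], TCP at [0.282, 0.558, 0.231] pointing down, gripper open.
Joint ranges: [-2.6, 2.6], [-0.5, 2.12], [-1.47, 1.34], [0.16, 2.42], [-1.27, 4.41], [0.06, 2.06], [-2.6, 2.6]. Speed limits (rad/s): [2.22, 2.22, 2.79, 2.79, 3.14, 3.14, 3.14].

### API

Orientations are given as a unit quaternion [x, y, z, w].
In Python, from workcell import * gives the robot as it stands. The module is installed in compiled form; this text tells all that it offers.
- The arm moves only by the tool carry_out, never from a script. Its argument "motion" is a list of rows, each an object with "xyz": the shift along the tool's x, y, z in m, a list of three; "angular": the turn, a rotation vector about the tool's x, y, z in degrees, a list of three. A call has 1 to 12 rows; each row is the pose to reach, as a shift and turn from the pose commanded when the call began, along the tool's axes at that moment; what a row does not reach only later rows make up. A row lasts 1/10 s, in which the tool goes at most 50 mm and 8.59 degrees, less where a joint would pass 70% of its speed; a pose out of reach is approached as far as the arm can. A call with a gripper value outside its range is refused whole. "hand" is the opening, from 0 (shut) to 1 (fully open), set as the call begins (left out, the last holds). The fingers move at their own pace and stop on an object; "grip_force" is the grip in N (left out, the last holds). Time passes only in rows, so rows that repeat a pose let the fingers close. It gives the time, the measured TCP pose, the force, the opening and the grip force at its end, in the units of the state.
- get_obs(): the state, without advancing time (a new reading comes with each control period).
- camera(name): name is "scene" or "top" or "wrist"; returns a dict with "img" (420x560x3 uint8, red, green, blue), "fx", "fy", "cx", "cy" (pixels), "k1" (the pictures are not rectified: a ray, as slopes to the right and down, at radius r is drawn at 1 + k1 r^2 times it, then the intrinsics apply), "extrinsics" (4x4, takes a point from camera to world coordinates). Camera axes: x right, y up, looking along -z (the intrinsics and any distortion apply to the point x, -y, -z); pixel columns grow to the right and rows downward; lengths in m; the calibration is good to about 2 mm. A picture is of the moment at which its call begins. There is no depth.
- hand_in(): hands the job in; it is judged then, once.
The state is a dict: "clock": time; "joint_pos": joint angles; "joint_velocities": joint speeds; "tau": joint torques, N m; "position": TCP position; "ee_rot": TCP orientation; "ft_force": force on the tool from outside, world axes, zero at the start; "torque": the same for the moment, N m; "grip_width": opening from 0.0 (shut) to 1.0 (fully open); "grasp_force": force on a finger pad.
Only numpy, scipy, OpenCV 4.12 (cv2) and the standard library are available. Lean on these libraries where they do the work, as an engineer would, in place of code of your own. Each camera call takes 0.05 s, during which the arm holds its last target. There are 200 camera calls.

## Working session

There is one attempt and no reset: what is moved stays moved. The work goes in short steps, Python scripts to look and compute and a tool call to move; the robot and the scene stay as the last step left them, time stands still between calls to the robot, and variables do not carry over. Pictures are saved under pics/ and viewed, at most 10 in all, crops included, and the job is handed in when it is done.

Besides the shell and the picture viewer there is one more tool, called in YAML: its name, and indented under it one key for each argument. carry_out: Moves the arm, as the interface text tells. Its arguments: {"type":"object","properties":{"motion":{"type":"array"},"hand":{"type":"number"},"grip_force":{"type":"number"}},"required":["motion"]}

```bash
mkdir -p pics; python3 - <<'E'
from workcell import *
import cv2,numpy as np
o=get_obs();print({k:np.round(v,3) for k,v in o.items()})
for n in("top","scene"):
    c=camera(n);cv2.imwrite(f"pics/{n}0.png",c["img"][:,:,::-1]);print(n,c["fx"],c["fy"],c["cx"],c["cy"],c["k1"],np.round(c["extrinsics"],4).tolist())
E
```

```text
{'clock': np.float64(0.0), 'joint_pos': array([-1.125,  0.333, -0.065,  1.461,  0.022,  1.35 , -0.088]), 'joint_velocities': array([ 0.001, -0.001, -0.001,  0.   , -0.002, -0.   , -0.   ]), 'tau': array([ 1.0000e-03, -6.2546e+01,  5.0000e-02, -3.9159e+01,  1.6000e-02,
        1.0000e-02, -0.0000e+00]), 'position': array([0.282, 0.557, 0.231]), 'ee_rot': array([ 0.232,  0.973, -0.001, -0.   ]), 'ft_force': array([-0.721,  0.185, -0.543]), 'torque': array([ 0.056,  0.016, -0.006]), 'grasp_force': np.float64(0.0), 'grip_width': np.float64(0.999)}
top 443.7023546362585 443.7023546362585 272.7499818203484 205.97171462844287 -0.0984973508415917 [[-0.0212, 0.9869, -0.16, 0.2914], [-0.9996, -0.0181, 0.0207, -0.0877], [0.0175, 0.1604, 0.9869, 1.4751], [0.0, 0.0, 0.0, 1.0]]
scene 458.2721182817058 458.2721182817058 288.97250181249416 202.06428548773792 -0.12505152168236838 [[0.7913, -0.3698, 0.4868, 1.1201], [0.6114, 0.4794, -0.6296, -0.9337], [-0.0006, 0.7959, 0.6055, 0.8835], [0.0, 0.0, 0.0, 1.0]]
```

View pics/top0.png

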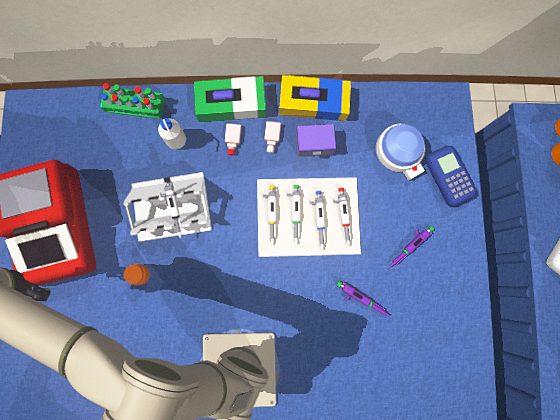

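View pics/scene0.png

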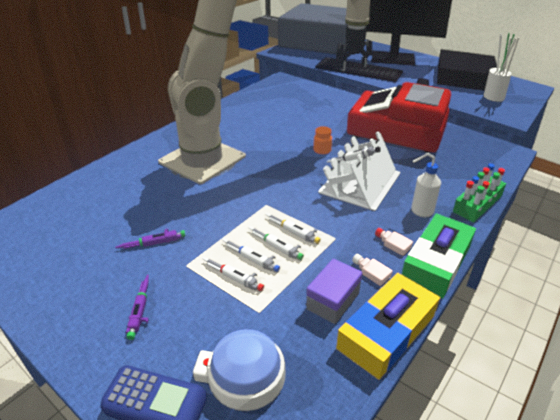

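```bash
cat > h.py <<'E'
import numpy as np,cv2
from scipy.spatial.transform import Rotation as R
def K(c): return np.array([[c["fx"],0,c["cx"]],[0,c["fy"],c["cy"]],[0,0,1]])
def unproj(c,uv,z):
    "pixels -> world points on plane z"
    p=cv2.undistortPointsIter(np.array(uv,float).reshape(-1,1,2),K(c),np.array([c["k1"],0,0,0,0]),None,None,(3,50,1e-9))[:,0]
    E=c["extrinsics"];d=np.c_[p[:,0],-p[:,1],-np.ones(len(p))]@E[:3,:3].T
    return E[:3,3]+d*((z-E[2,3])/d[:,2])[:,None]
def proj(c,P):
    E=c["extrinsics"];q=(np.atleast_2d(P)-E[:3,3])@E[:3,:3];q=q*[1,-1,-1]
    return cv2.projectPoints(q,np.zeros(3),np.zeros(3),K(c),np.array([c["k1"],0,0,0,0]))[0][:,0]
E
python3 - <<'E'
from workcell import *
from h import *
t=camera("top");s=camera("scene")
a=cv2.resize(t["img"][165:265,105:375],None,fx=2.9,fy=2.9,interpolation=2)
b=cv2.resize(s["img"][125:215,305:410],None,fx=3.4,fy=3.4,interpolation=2)
W=np.zeros((a.shape[0]+b.shape[0],a.shape[1],3),np.uint8);W[:a.shape[0]]=a;W[a.shape[0]:,:b.shape[1]]=b
cv2.imwrite("pics/c1.png",W[:600,:,::-1])
print(unproj(t,[[258,178],[357,178],[360,256],[258,255],[125,187],[208,172],[213,233],[135,241]],0.004).round(3))
print(unproj(t,[[270,187],[296,187],[319,190],[342,190]],0.014).round(3))
print(unproj(t,[[273,243],[297,243],[324,248],[346,247]],0.014).round(3))
E
```

```text
[[ 0.627 -0.07   0.004]
 [ 0.622 -0.409  0.004]
 [ 0.356 -0.405  0.004]
 [ 0.367 -0.066  0.004]
 [ 0.605  0.383  0.004]
 [ 0.651  0.099  0.004]
 [ 0.443  0.082  0.004]
 [ 0.42   0.343  0.004]]
[[ 0.593 -0.11   0.014]
 [ 0.592 -0.198  0.014]
 [ 0.58  -0.275  0.014]
 [ 0.579 -0.353  0.014]]
[[ 0.405 -0.116  0.014]
 [ 0.403 -0.196  0.014]
 [ 0.385 -0.284  0.014]
 [ 0.386 -0.358  0.014]]
```

View pics/c1.png

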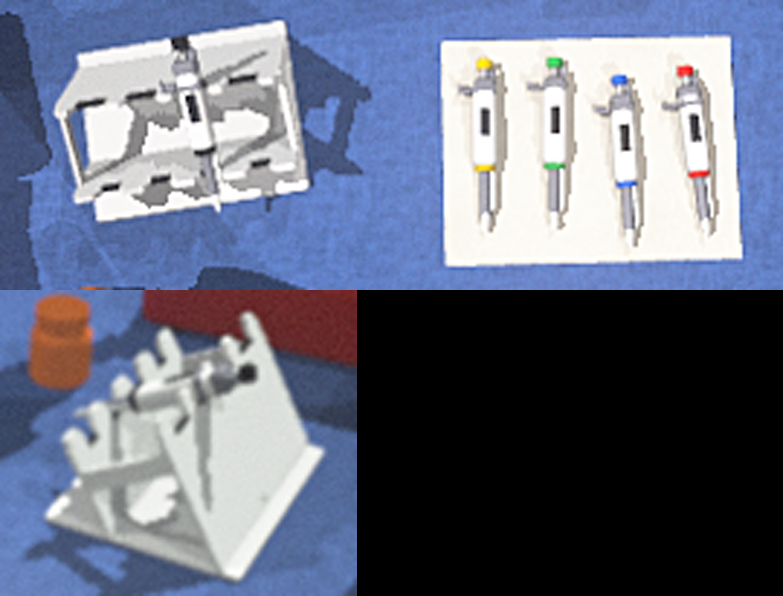

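```bash
cat >> h.py <<'E'
def cur():
    from workcell import get_obs
    o=get_obs();return np.array(o["position"]),R.from_quat(o["ee_rot"])
def Rd(yaw,pitch=0):
    "tool down with tool x = -(heading yaw), pitch: slope (deg) of the held pipette"
    return R.from_euler("z",yaw,degrees=True)*R.from_euler("y",-pitch,degrees=True)*R.from_matrix([[-1,0,0],[0,1,0],[0,0,-1]])
def delta(p,r,p0=None,r0=None):
    if p0 is None:p0,r0=cur()
    return (r0.inv().apply(np.array(p)-p0)*1000).round(1),(r0.inv()*r).as_rotvec(degrees=True).round(1)
E
python3 - <<'E'
from workcell import *
from h import *
c=camera("wrist");p,r=cur();E=c["extrinsics"]
print(r.inv().apply(E[:3,3]-p).round(4)); print((r.as_matrix().T@E[:3,:3]).round(3),c["fx"],c["k1"])
for P in([.47,.23,.40],[.50,-.16,.35]): print(delta(P,Rd(8 if P[1]>0 else 0)))
E
```

```text
[ 0.0697 -0.0007 -0.1433]
[[ 0.     0.962  0.271]
 [ 1.    -0.    -0.   ]
 [-0.     0.271 -0.962]] 319.031331116663 0.015301059200526749
(array([-315.4, -207.4, -168.9]), array([ -0. ,  -0. , -34.9]))
(array([-518.3, -541.8, -118.7]), array([ -0. ,  -0. , -26.9]))
```

carry_out:
  motion:
    - {"xyz": [0, 0, -0.05], "angular": [0, 0, -5]}
    - {"xyz": [-0.04, -0.02, -0.09], "angular": [0, 0, -9]}
    - {"xyz": [-0.31, -0.207, -0.13], "angular": [0, 0, -35]}
    - {"xyz": [-0.31, -0.207, -0.13], "angular": [0, 0, -35]}
    - {"xyz": [-0.31, -0.207, -0.13], "angular": [0, 0, -35]}
    - {"xyz": [-0.31, -0.207, -0.13], "angular": [0, 0, -35]}
    - {"xyz": [-0.31, -0.207, -0.13], "angular": [0, 0, -35]}
    - {"xyz": [-0.31, -0.207, -0.13], "angular": [0, 0, -35]}
    - {"xyz": [-0.31, -0.207, -0.13], "angular": [0, 0, -35]}
    - {"xyz": [-0.31, -0.207, -0.13], "angular": [0, 0, -35]}
    - {"xyz": [-0.31, -0.207, -0.13], "angular": [0, 0, -35]}
    - {"xyz": [-0.31, -0.207, -0.13], "angular": [0, 0, -35]}

```text
clock: 1.45
position: [0.4647, 0.2341, 0.361]
ee_rot: [-0.072, 0.997, 0.0, -0.0]
ft_force: [-0.5, 1.3, -0.1]
grip_width: 1.001
grasp_force: 0.0
```

```bash
python3 - <<'E'
from workcell import *
from h import *
import pickle
c=camera("wrist");o=get_obs();print(o["position"].round(4),np.round(o["ee_rot"],4),o["clock"],o["joint_velocities"].round(3))
pickle.dump(c,open("stand.pkl","wb"))
cv2.imwrite("pics/w1.png",cv2.resize(c["img"],(784,588),interpolation=2)[:,:,::-1])
print(delta([.43,-.20,.33],Rd(0)))
E
```

```text
[0.4646 0.2343 0.361 ] [-7.230e-02  9.974e-01  1.000e-04 -3.000e-04] 1.5 [-0.005  0.003  0.001 -0.     0.003  0.002  0.002]
(array([  96.8, -424.8,   31. ]), array([ 0. , -0. ,  8.3]))
```

View pics/w1.png

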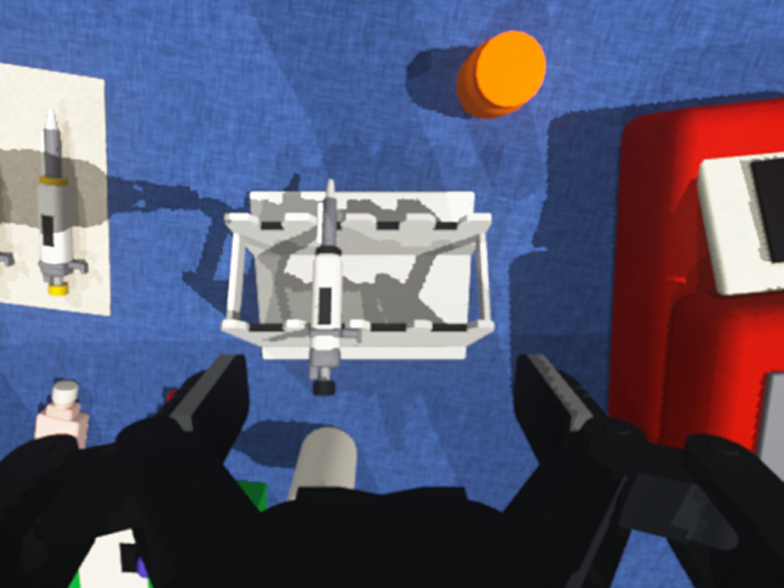

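carry_out:
  motion:
    - {"xyz": [0.09, -0.425, 0.03], "angular": [0, 0, 8]}
    - {"xyz": [0.09, -0.425, 0.03], "angular": [0, 0, 8]}
    - {"xyz": [0.09, -0.425, 0.03], "angular": [0, 0, 8]}
    - {"xyz": [0.09, -0.425, 0.03], "angular": [0, 0, 8]}
    - {"xyz": [0.09, -0.425, 0.03], "angular": [0, 0, 8]}
    - {"xyz": [0.09, -0.425, 0.03], "angular": [0, 0, 8]}
    - {"xyz": [0.09, -0.425, 0.03], "angular": [0, 0, 8]}
    - {"xyz": [0.09, -0.425, 0.03], "angular": [0, 0, 8]}
    - {"xyz": [0.09, -0.425, 0.03], "angular": [0, 0, 8]}
    - {"xyz": [0.09, -0.425, 0.03], "angular": [0, 0, 8]}
    - {"xyz": [0.09, -0.425, 0.03], "angular": [0, 0, 8]}

```text
clock: 2.6
position: [0.4368, -0.1999, 0.3311]
ee_rot: [-0.001, 1.0, 0.0, -0.0]
ft_force: [-0.3, 0.6, 0.1]
grip_width: 1.0
grasp_force: 0.0
```

```bash
python3 - <<'E'
from workcell import *
from h import *
import pickle
from scipy.optimize import least_squares
c2=camera("wrist");pickle.dump(c2,open("mat.pkl","wb"))
o=get_obs();print(o["position"].round(4),np.round(o["ee_rot"],4),o["clock"])
c=pickle.load(open("stand.pkl","rb"))
g=c["img"].max(2)
m=(g<60).astype(np.uint8);m[:140]=0;m[245:]=0;m[:,:165]=0;m[:,350:]=0
n,l,st,ce=cv2.connectedComponentsWithStats(m)
for i in range(1,n):
    if st[i,4]>15:print(st[i],ce[i].round(1))
cv2.imwrite("pics/w2.png",cv2.resize(c2["img"],(784,588),interpolation=2)[:,:,::-1])
E
```

```text
[ 0.437  -0.1991  0.3311] [-2.3e-03  1.0e+00  2.0e-04 -2.0e-04] 2.65
[187 159  14   4  52] [193.2 160.6]
[270 159  14   4  56] [276.5 160.5]
[312 159  14   4  46] [318.3 160.8]
[226 176  17   5  60] [234.  177.9]
[229 207   7  24  51] [232.3 222.2]
[179 232  22   4  88] [189.5 233.5]
[266 232  24   4  94] [277.3 233.5]
[309 232  24   4  93] [320.9 233.5]
```

View pics/w2.png

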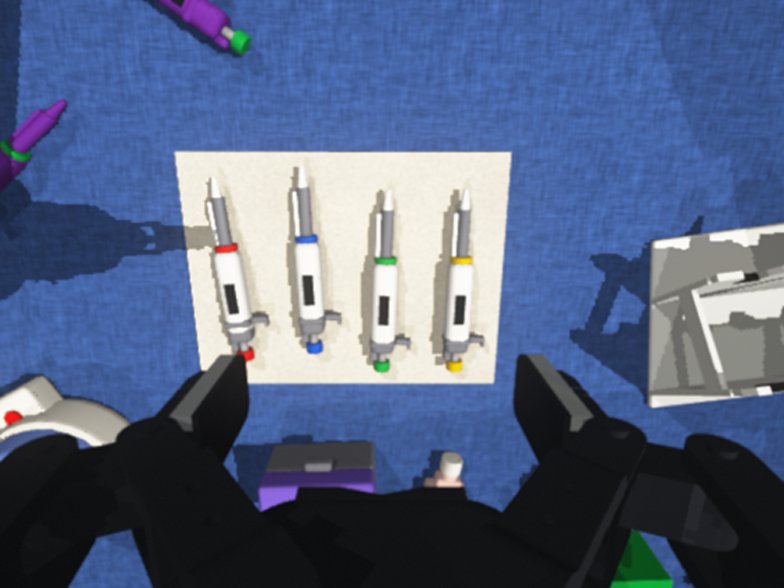

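```bash
python3 - <<'E'
from h import *
import pickle
from scipy.optimize import least_squares
c=pickle.load(open("stand.pkl","rb"));m=pickle.load(open("mat.pkl","rb"))
ob=np.array([[-3,0,0],[-3,110,0],[-3,165,0],[-100,0,5],[-100,110,5],[-100,165,5]])/1000
px=np.array([[189.5,233.5],[277.3,233.5],[320.9,233.5],[193.2,160.6],[276.5,160.5],[318.3,160.8]])
def T(q,o=ob): return q[:3]+(R.from_euler("z",q[3])*R.from_euler("y",-30,degrees=True)).apply(o)
f=lambda q:(proj(c,T(q))-px).ravel()
s=least_squares(f,[.55,.15,.127,.14]);print("place1",s.x[:3].round(4),np.rad2deg(s.x[3]).round(2),f(s.x).round(1))
f2=lambda q:f(np.r_[q[:2],.1268,q[2]])
s2=least_squares(f2,[.55,.15,.14]);print("z=.1268",s2.x.round(4),f2(s2.x).round(1))
P=dict(yellow=[(467,188),(454.5,371)],green=[(389,190),(382,371)],blue=[(302,166),(316,353)],red=[(213,178),(248,360)])
L=dict(yellow=[(482,336),(482,346)],green=[(408,337),(408,346)],blue=[(339,312),(339,322)],red=[(267,315),(267,323)])
for k in P:
    a,b=unproj(m,np.array(P[k])/1.4,.014)[:,:2];u=(b-a)/np.linalg.norm(b-a)
    l=unproj(m,np.array(L[k])/1.4,.017)[:,:2]
    o1=a+u*.105;o2=b-u*.095;o=(o1+o2)/2
    print(k,"len",np.linalg.norm(b-a).round(4),"origin",o.round(4),"yaw",np.degrees(np.arctan2(u[1],u[0])).round(2),"rest x",((l-o)@u).round(4),"y",((l-o)@[-u[1],u[0]]).round(4))
E
```

```text
place1 [0.5599 0.1435 0.1289] 8.29 [ 0.3  0.4 -0.3  0.3 -0.4  0.2  0.2 -0.2  0.2 -0.2 -0.  -0.5]
z=.1268 [0.5604 0.1436 0.1446] [ 0.7  0.2 -0.4  0.1 -0.7  0.   0.6 -0.1  0.1  0.  -0.3 -0.3]
yellow len 0.2034 origin [ 0.5041 -0.1141] yaw -0.8 rest x [0.0524 0.0642] y [0.0271 0.028 ]
green len 0.2016 origin [ 0.5053 -0.1947] yaw -1.78 rest x [0.0521 0.0629] y [0.0271 0.0277]
blue len 0.2027 origin [ 0.4828 -0.2748] yaw 1.86 rest x [0.0475 0.0591] y [0.0287 0.0281]
red len 0.2002 origin [ 0.4931 -0.3576] yaw 5.6 rest x [0.0431 0.0522] y [0.0308 0.0293]
```

```bash
cat >> h.py <<'E'
PIP=dict(yellow=(.5041,-.1141,-.8,.054),green=(.5053,-.1947,-1.78,.0535),blue=(.4828,-.2748,1.86,.049))
PR=R.from_euler("z",8.28,degrees=True)*R.from_euler("y",-30,degrees=True)
def plc(n,p): return np.array([.560,.1435,.1275])+PR.apply([p[0],p[1]+.055*(n-1),p[2]])
def inplace(n,p=None):
    "TCP in the frame of a place"
    p=cur()[0] if p is None else p
    return PR.inv().apply(p-plc(n,[0,0,0]))
H=.008
def plan(k,n,start=None):
    x,y,w,d=PIP[k];a,b=Rd(w),Rd(8.28,30)
    W=[("above",[x,y,.09],a),("grasp",[x,y,.014-H],a),("lift",[x,y,.27],a),
       ("over",plc(n,[-d+.014,0,.012+.06-H]),b),("seat",plc(n,[-d+.014,0,.0125-H]),b)]
    p,r=cur() if start is None else start
    for nm,q,s in W:
        print(nm,np.round(q,4),*delta(q,s,p,r)); p,r=np.array(q),s
E
python3 -c "
from h import *
plan('blue',4)"
```

```text
above [ 0.4828 -0.2748  0.09  ] [-45.5 -76.  241. ] [ 0.  -0.  -1.6]
grasp [ 0.4828 -0.2748  0.006 ] [ 0.  0. 84.] [0. 0. 0.]
lift [ 0.4828 -0.2748  0.27  ] [   0.    0. -264.] [0. 0. 0.]
over [0.4746 0.2978 0.1654] [-10.4 572.6 104.6] [ -1.7 -30.   -6.3]
seat [0.504  0.3021 0.1139] [-0.  -0.  59.5] [0. 0. 0.]
```

carry_out:
  motion:
    - {"xyz": [-0.0455, -0.076, 0.241], "angular": [0, 0, -1.6]}
    - {"xyz": [-0.0455, -0.076, 0.241], "angular": [0, 0, -1.6]}
    - {"xyz": [-0.0455, -0.076, 0.241], "angular": [0, 0, -1.6]}
    - {"xyz": [-0.0455, -0.076, 0.241], "angular": [0, 0, -1.6]}
    - {"xyz": [-0.0455, -0.076, 0.241], "angular": [0, 0, -1.6]}
    - {"xyz": [-0.0455, -0.076, 0.241], "angular": [0, 0, -1.6]}
    - {"xyz": [-0.0455, -0.076, 0.241], "angular": [0, 0, -1.6]}
    - {"xyz": [-0.0455, -0.076, 0.241], "angular": [0, 0, -1.6]}
  hand: 0.6
  grip_force: 25

```text
clock: 3.45
position: [0.4835, -0.2757, 0.0922]
ee_rot: [-0.016, 1.0, -0.0, 0.001]
ft_force: [-0.0, 0.1, 1.0]
grip_width: 0.6
grasp_force: 0.0
```

```bash
python3 - <<'E'
from workcell import *
from h import *
o=get_obs();print(o["grip_width"],delta([.4828,-.2748,.006],Rd(1.86)))
c=camera("wrist")
# expected axis points & rest in the picture
x,y,w,d=PIP["blue"];r=R.from_euler("z",w,degrees=True)
pts=[[-.105,0,0],[-.03,0,0],[0,0,.012],[.07,0,0],[.095,0,0],[d,.031,.003]]
im=c["img"].copy()
for q in proj(c,[x,y,.014]+r.apply(pts)): cv2.circle(im,tuple(int(v) for v in q.round()),3,(255,0,255),1)
cv2.imwrite("pics/b1.png",im[:,:,::-1])
E
```

```text
0.5997110712890971 (array([ 0.9,  0.9, 86.2]), array([-0. ,  0.1, -0. ]))
```

View pics/b1.png

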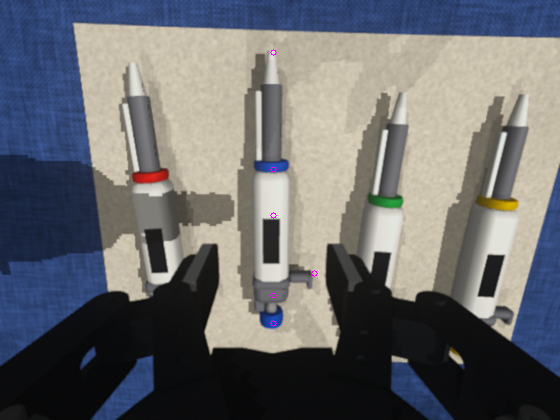

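carry_out:
  motion:
    - {"xyz": [0, 0, 0.04], "angular": [0, 0, 0]}
    - {"xyz": [0, 0, 0.07], "angular": [0, 0, 0]}
    - {"xyz": [0, 0, 0.085], "angular": [0, 0, 0]}
    - {"xyz": [0, 0, 0.085], "angular": [0, 0, 0]}
    - {"xyz": [0, 0, 0.085], "angular": [0, 0, 0]}

```text
clock: 4.0
position: [0.4832, -0.2768, 0.0071]
ee_rot: [-0.015, 1.0, -0.0, 0.001]
ft_force: [0.9, -0.1, 1.2]
grip_width: 0.598
grasp_force: 0.0
```

carry_out:
  motion:
    - {"xyz": [0, 0, 0], "angular": [0, 0, 0]}
    - {"xyz": [0, 0, 0], "angular": [0, 0, 0]}
    - {"xyz": [0, 0, 0], "angular": [0, 0, 0]}
    - {"xyz": [0, 0, 0], "angular": [0, 0, 0]}
    - {"xyz": [0, 0, 0], "angular": [0, 0, 0]}
  hand: 0.2
  grip_force: 25

```text
clock: 4.5
position: [0.4832, -0.2768, 0.0069]
ee_rot: [-0.015, 1.0, -0.0, 0.001]
ft_force: [-1.8, 1.0, 8.2]
grip_width: 0.296
grasp_force: 25.0
```

carry_out:
  motion:
    - {"xyz": [0, 0, -0.02], "angular": [0, 0, 0]}
    - {"xyz": [0, 0, -0.06], "angular": [0, 0, 0]}
    - {"xyz": [0, 0, -0.264], "angular": [0, 0, 0]}
    - {"xyz": [0, 0, -0.264], "angular": [0, 0, 0]}
    - {"xyz": [0, 0, -0.264], "angular": [0, 0, 0]}
    - {"xyz": [0, 0, -0.264], "angular": [0, 0, 0]}
    - {"xyz": [0, 0, -0.264], "angular": [0, 0, 0]}
    - {"xyz": [0, 0, -0.264], "angular": [0, 0, 0]}

```text
clock: 5.3
position: [0.4826, -0.2769, 0.2708]
ee_rot: [-0.015, 1.0, -0.0, 0.002]
ft_force: [0.4, 0.3, -2.4]
grip_width: 0.299
grasp_force: 25.3
```

carry_out:
  motion:
    - {"xyz": [-0.01, 0.573, 0.03], "angular": [-1.7, -30, -6.3]}
    - {"xyz": [-0.01, 0.573, 0.03], "angular": [-1.7, -30, -6.3]}
    - {"xyz": [-0.01, 0.573, 0.03], "angular": [-1.7, -30, -6.3]}
    - {"xyz": [-0.01, 0.573, 0.03], "angular": [-1.7, -30, -6.3]}
    - {"xyz": [-0.01, 0.573, 0.03], "angular": [-1.7, -30, -6.3]}
    - {"xyz": [-0.01, 0.573, 0.03], "angular": [-1.7, -30, -6.3]}
    - {"xyz": [-0.01, 0.573, 0.03], "angular": [-1.7, -30, -6.3]}
    - {"xyz": [-0.01, 0.573, 0.03], "angular": [-1.7, -30, -6.3]}
    - {"xyz": [-0.01, 0.573, 0.03], "angular": [-1.7, -30, -6.3]}
    - {"xyz": [-0.01, 0.573, 0.03], "angular": [-1.7, -30, -6.3]}
    - {"xyz": [-0.01, 0.573, 0.03], "angular": [-1.7, -30, -6.3]}
    - {"xyz": [-0.01, 0.573, 0.03], "angular": [-1.7, -30, -6.3]}

```text
clock: 6.5
position: [0.4734, 0.2982, 0.237]
ee_rot: [-0.069, 0.964, 0.018, 0.257]
ft_force: [1.7, -1.5, -0.8]
grip_width: 0.295
grasp_force: 25.3
```

carry_out:
  motion:
    - {"xyz": [0, 0, 0], "angular": [0, 0, 0]}
    - {"xyz": [0, 0, 0], "angular": [0, 0, 0]}
    - {"xyz": [0, 0, 0], "angular": [0, 0, 0]}

```text
clock: 6.8
position: [0.4746, 0.2949, 0.2378]
ee_rot: [-0.068, 0.964, 0.018, 0.257]
ft_force: [0.0, 0.7, -0.8]
grip_width: 0.296
grasp_force: 25.4
```

```bash
cat >> h.py <<'E'
def ov(k,n,dx=0):
    "wrist picture with the planned pipette axis and notches drawn; deltas to over/seat"
    from workcell import camera,get_obs
    d=PIP[k][3]+dx; b=Rd(8.28,30)
    o=get_obs();print(o["clock"],o["position"].round(4),o["ft_force"].round(1),"grip",round(o["grip_width"],3),"tcp in place",inplace(n).round(4))
    print("to over",delta(plc(n,[-d+.014,0,.012+.06-H]),b),"to seat",delta(plc(n,[-d+.014,0,.0125-H]),b))
    return camera("wrist")
E
python3 - <<'E'
from h import *
c=ov("blue",4);im=c["img"].copy()
for q in proj(c,[plc(4,v) for v in ([-.003,0,0],[-.1,0,.005],[-.003,-.0165,0],[-.003,.0165,0])]): cv2.circle(im,tuple(int(v) for v in q.round()),3,(255,0,255),1)
cv2.imwrite("pics/b2.png",im[:,:,::-1])
E
```

```text
6.8 [0.4746 0.2949 0.2378] [ 0.   0.7 -0.8] grip 0.296 tcp in place [ 0.0008 -0.0028  0.1269]
to over (array([35.7,  2.9, 63. ]), array([-0.1, -0.1, -0.1])) to seat (array([ 35.6,   3.1, 122.5]), array([-0.1, -0.1, -0.1]))
```

View pics/b2.png

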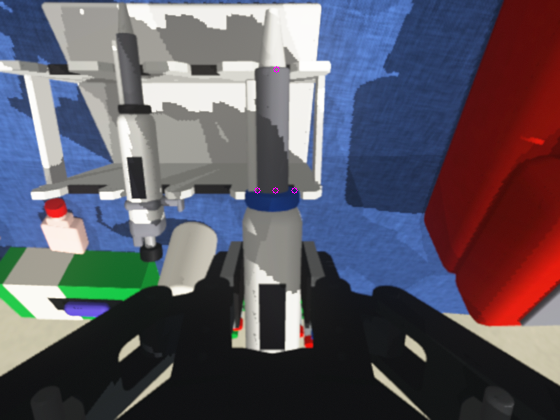

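carry_out:
  motion:
    - {"xyz": [0.0355, 0.003, 0.03], "angular": [0, 0, 0]}
    - {"xyz": [0.0355, 0.003, 0.063], "angular": [0, 0, 0]}
    - {"xyz": [0.0355, 0.003, 0.09], "angular": [0, 0, 0]}
    - {"xyz": [0.0355, 0.003, 0.1], "angular": [0, 0, 0]}
    - {"xyz": [0.0355, 0.003, 0.108], "angular": [0, 0, 0]}
    - {"xyz": [0.0355, 0.003, 0.112], "angular": [0, 0, 0]}
    - {"xyz": [0.0355, 0.003, 0.112], "angular": [0, 0, 0]}

```text
clock: 7.55
position: [0.4996, 0.3032, 0.1251]
ee_rot: [-0.069, 0.963, 0.019, 0.259]
ft_force: [-0.6, 0.1, -0.4]
grip_width: 0.301
grasp_force: 25.4
```

```bash
python3 - <<'E'
from h import *
c=ov("blue",4)
E
```

```text
7.55 [0.4996 0.3032 0.1251] [-0.6  0.1 -0.4] grip 0.301 tcp in place [-0.033   0.0017  0.0163]
to over (array([  1.9,  -1.7, -47.7]), array([-0. ,  0.1, -0.1])) to seat (array([ 2. , -1.7, 11.8]), array([-0. ,  0.1, -0.1]))
```

carry_out:
  motion:
    - {"xyz": [0, -0.0015, 0.003], "angular": [0, 0, 0]}
    - {"xyz": [0, -0.0015, 0.006], "angular": [0, 0, 0]}
    - {"xyz": [0, -0.0015, 0.008], "angular": [0, 0, 0]}
    - {"xyz": [0, -0.0015, 0.008], "angular": [0, 0, 0]}

```text
clock: 8.0
position: [0.5036, 0.3021, 0.1174]
ee_rot: [-0.069, 0.963, 0.019, 0.258]
ft_force: [0.2, 0.3, -0.3]
grip_width: 0.303
grasp_force: 25.4
```

carry_out:
  motion:
    - {"xyz": [0, 0, 0.001], "angular": [0, 0, 0]}
    - {"xyz": [0, 0, 0.002], "angular": [0, 0, 0]}
    - {"xyz": [0, 0, 0.002], "angular": [0, 0, 0]}

```text
clock: 8.3
position: [0.5046, 0.3023, 0.1158]
ee_rot: [-0.069, 0.963, 0.019, 0.258]
ft_force: [0.6, 0.9, -0.3]
grip_width: 0.298
grasp_force: 25.4
```

```bash
python3 - <<'E'
from h import *
c=ov("blue",4)
E
```

```text
8.3 [0.5046 0.3023 0.1158] [ 0.6  0.9 -0.3] grip 0.298 tcp in place [-0.0335  0.0002  0.0059]
to over (array([  1.5,  -0.2, -58.1]), array([-0. ,  0. , -0.1])) to seat (array([ 1.5, -0.2,  1.4]), array([-0. ,  0. , -0.1]))
```

carry_out:
  motion:
    - {"xyz": [0, 0, 0.001], "angular": [0, 0, 0]}
    - {"xyz": [0, 0, 0.001], "angular": [0, 0, 0]}

```text
clock: 8.55
position: [0.5051, 0.3024, 0.115]
ee_rot: [-0.069, 0.963, 0.019, 0.258]
ft_force: [0.2, 0.3, -1.2]
grip_width: 0.299
grasp_force: 25.4
```

carry_out:
  motion:
    - {"xyz": [0, 0, 0.001], "angular": [0, 0, 0]}
    - {"xyz": [0, 0, 0.001], "angular": [0, 0, 0]}

```text
clock: 8.75
position: [0.5056, 0.3025, 0.1141]
ee_rot: [-0.069, 0.963, 0.019, 0.258]
ft_force: [-0.0, -0.4, -0.9]
grip_width: 0.298
grasp_force: 25.4
```

carry_out:
  motion:
    - {"xyz": [0, 0, 0.0005], "angular": [0, 0, 0]}
    - {"xyz": [0, 0, 0.0005], "angular": [0, 0, 0]}

```text
clock: 8.95
position: [0.5058, 0.3026, 0.1137]
ee_rot: [-0.069, 0.963, 0.019, 0.258]
ft_force: [0.1, 0.4, -0.6]
grip_width: 0.296
grasp_force: 25.4
```

carry_out:
  motion:
    - {"xyz": [0, 0, 0.001], "angular": [0, 0, 0]}
    - {"xyz": [0, 0, 0.001], "angular": [0, 0, 0]}

```text
clock: 9.15
position: [0.5063, 0.3026, 0.1128]
ee_rot: [-0.069, 0.963, 0.019, 0.258]
ft_force: [-0.3, 0.6, -0.4]
grip_width: 0.3
grasp_force: 25.4
```

carry_out:
  motion:
    - {"xyz": [0, 0, 0.001], "angular": [0, 0, 0]}
    - {"xyz": [0, 0, 0.001], "angular": [0, 0, 0]}

```text
clock: 9.35
position: [0.5067, 0.3028, 0.1123]
ee_rot: [-0.069, 0.963, 0.019, 0.259]
ft_force: [-4.8, -2.5, 3.4]
grip_width: 0.294
grasp_force: 26.3
```

```bash
python3 - <<'E'
from h import *
c=ov("blue",4);im=c["img"].copy()
cv2.imwrite("pics/b3.png",im[:,:,::-1])
E
```

```text
9.35 [0.5067 0.3028 0.1123] [-4.8 -2.5  3.4] grip 0.294 tcp in place [-0.0334  0.0003  0.0017]
to over (array([  1.5,  -0.3, -62.3]), array([-0. ,  0. , -0.1])) to seat (array([ 1.6, -0.3, -2.8]), array([-0. ,  0. , -0.1]))
```

View pics/b3.png

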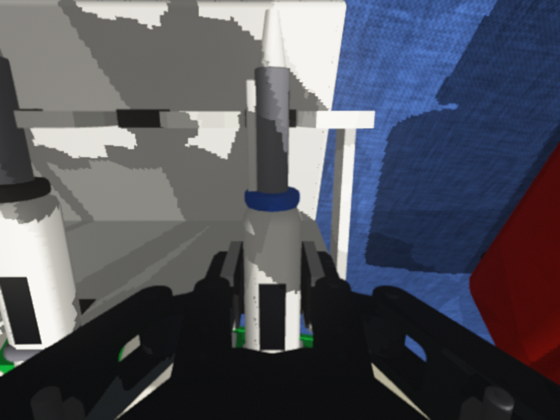

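```bash
python3 - <<'E'
from h import *
from workcell import camera
import pickle
c=camera("wrist")
E=c["extrinsics"];p,r=cur();print("cam in tool",r.inv().apply(E[:3,3]-p).round(4))
for dz in(0,-.003): print(dz,proj(c,[plc(3,[x,y,.005])+[0,0,dz] for x in(-.097,-.103) for y in(-.011,.011)]).round(0).tolist())
for y in(0,-.003): print("axis",y,proj(c,[plc(4,[x,y,.0095]) for x in(-.1,-.13)]).round(0).tolist())
g=c["img"].max(2);m=(g<60).astype(np.uint8);m[140:]=0
n,l,st,ce=cv2.connectedComponentsWithStats(m)
print([ (st[i],ce[i].round(1)) for i in range(1,n) if st[i,4]>30])
s=pickle.load(open("stand.pkl","rb"))
print(proj(s,[plc(k,[x,y,z]) for k in(1,3,4) for x,z in((-.003,0),(-.1,.005)) for y in(0,)]).round(1).tolist())
E
```

```text
cam in tool [ 0.0694 -0.0003 -0.1437]
0 [[117.0, 126.0], [168.0, 126.0], [115.0, 111.0], [167.0, 111.0]]
-0.003 [[119.0, 122.0], [170.0, 122.0], [117.0, 107.0], [169.0, 108.0]]
axis 0 [[271.0, 119.0], [271.0, 38.0]]
axis -0.003 [[264.0, 119.0], [263.0, 38.0]]
[(array([   0,   57,   26,   83, 1237], dtype=int32), array([  7.8, 104.8])), (array([117, 110,  52,  18, 726], dtype=int32), array([138.5, 117.9])), (array([289, 110,   7,  16, 101], dtype=int32), array([292.1, 117. ])), (array([257, 113,  10,  27, 202], dtype=int32), array([260.7, 128. ])), (array([550, 125,  10,  15,  78], dtype=int32), array([556.1, 134.1]))]
[[190.0, 233.6], [193.7, 160.3], [276.9, 233.5], [276.6, 160.3], [320.3, 233.4], [318.1, 160.3]]
```

carry_out:
  motion:
    - {"xyz": [0.002, 0, 0], "angular": [0, 0, 0]}
    - {"xyz": [0.005, 0, 0], "angular": [0, 0, 0]}
    - {"xyz": [0.008, 0, 0], "angular": [0, 0, 0]}
    - {"xyz": [0.008, 0, 0], "angular": [0, 0, 0]}

```text
clock: 9.85
position: [0.4998, 0.302, 0.1082]
ee_rot: [-0.069, 0.963, 0.019, 0.259]
ft_force: [-1.9, -0.3, 5.1]
grip_width: 0.297
grasp_force: 26.1
```

carry_out:
  motion:
    - {"xyz": [0.001, 0, 0], "angular": [0, 0, 0]}
    - {"xyz": [0.002, 0, 0], "angular": [0, 0, 0]}
    - {"xyz": [0.002, 0, 0], "angular": [0, 0, 0]}

```text
clock: 10.15
position: [0.4985, 0.3017, 0.1075]
ee_rot: [-0.069, 0.963, 0.019, 0.259]
ft_force: [0.4, -0.4, 6.0]
grip_width: 0.295
grasp_force: 26.1
```

```bash
cat >> h.py <<'E'
def fs(n):
    from workcell import get_obs
    o=get_obs();print(o["clock"],"force in place frame",PR.inv().apply(o["ft_force"]).round(1),"tcp",inplace(n).round(4),"grip",round(o["grip_width"],3))
E
python3 -c "
from h import *
fs(4)"
```

```text
10.15 force in place frame [ 3.3 -0.5  5.1] tcp [-0.043   0.0005  0.0017] grip 0.295
```

carry_out:
  motion:
    - {"xyz": [0.001, 0, 0], "angular": [0, 0, 0]}
    - {"xyz": [0.002, 0, 0], "angular": [0, 0, 0]}
    - {"xyz": [0.002, 0, 0], "angular": [0, 0, 0]}

```text
clock: 10.45
position: [0.4968, 0.3015, 0.1065]
ee_rot: [-0.069, 0.963, 0.019, 0.259]
ft_force: [-0.3, 0.9, 4.8]
grip_width: 0.302
grasp_force: 26.1
```

carry_out:
  motion:
    - {"xyz": [0.001, 0, 0], "angular": [0, 0, 0]}
    - {"xyz": [0.001, 0, 0], "angular": [0, 0, 0]}

```text
clock: 10.65
position: [0.496, 0.3014, 0.106]
ee_rot: [-0.069, 0.963, 0.019, 0.259]
ft_force: [0.6, -0.3, 5.9]
grip_width: 0.301
grasp_force: 26.1
```

carry_out:
  motion:
    - {"xyz": [0.001, 0, 0], "angular": [0, 0, 0]}
    - {"xyz": [0.001, 0, 0], "angular": [0, 0, 0]}

```text
clock: 10.85
position: [0.4951, 0.3012, 0.1055]
ee_rot: [-0.069, 0.963, 0.019, 0.259]
ft_force: [1.1, 0.0, 4.5]
grip_width: 0.294
grasp_force: 26.1
```

```bash
python3 -c "
from h import *
fs(4)"
```

```text
10.85 force in place frame [ 3.2 -0.1  3.3] tcp [-0.0469  0.0004  0.0017] grip 0.294
```

carry_out:
  motion:
    - {"xyz": [0.001, 0, 0], "angular": [0, 0, 0]}
    - {"xyz": [0.001, 0, 0], "angular": [0, 0, 0]}

```text
clock: 11.05
position: [0.4943, 0.3011, 0.105]
ee_rot: [-0.069, 0.963, 0.019, 0.259]
ft_force: [0.4, -0.4, 5.0]
grip_width: 0.299
grasp_force: 26.1
```

carry_out:
  motion:
    - {"xyz": [0.0005, 0, 0], "angular": [0, 0, 0]}
    - {"xyz": [0.001, 0, 0], "angular": [0, 0, 0]}

```text
clock: 11.25
position: [0.4935, 0.301, 0.1046]
ee_rot: [-0.069, 0.963, 0.019, 0.259]
ft_force: [1.2, -0.3, 5.1]
grip_width: 0.301
grasp_force: 26.0
```

```bash
python3 -c "
from h import *
fs(4)"
```

```text
11.25 force in place frame [ 3.5 -0.5  3.8] tcp [-0.0488  0.0004  0.0017] grip 0.301
```

carry_out:
  motion:
    - {"xyz": [0.0005, 0, 0], "angular": [0, 0, 0]}
    - {"xyz": [0.001, 0, 0], "angular": [0, 0, 0]}

```text
clock: 11.45
position: [0.493, 0.301, 0.1043]
ee_rot: [-0.069, 0.963, 0.019, 0.259]
ft_force: [6.3, 1.6, 4.8]
grip_width: 0.299
grasp_force: 25.6
```

carry_out:
  motion:
    - {"xyz": [0.0005, 0, 0], "angular": [0, 0, 0]}
    - {"xyz": [0.001, 0, 0], "angular": [0, 0, 0]}

```text
clock: 11.65
position: [0.4929, 0.3011, 0.1043]
ee_rot: [-0.069, 0.963, 0.019, 0.26]
ft_force: [10.6, 2.5, 4.2]
grip_width: 0.3
grasp_force: 25.2
```

```bash
python3 -c "
from h import *
fs(4)"
```

```text
11.65 force in place frame [11.5  0.9 -1.8] tcp [-0.0495  0.0006  0.0018] grip 0.3
```

carry_out:
  motion:
    - {"xyz": [-0.0008, 0, 0], "angular": [0, 0, 0]}
    - {"xyz": [-0.0008, 0, 0], "angular": [0, 0, 0]}

```text
clock: 11.85
position: [0.493, 0.301, 0.1043]
ee_rot: [-0.069, 0.963, 0.019, 0.259]
ft_force: [5.6, 1.6, 4.9]
grip_width: 0.301
grasp_force: 25.6
```

carry_out:
  motion:
    - {"xyz": [0, 0, 0], "angular": [0, 0, 0]}
    - {"xyz": [0, 0, 0], "angular": [0, 0, 0]}
    - {"xyz": [0, 0, 0], "angular": [0, 0, 0]}
    - {"xyz": [0, 0, 0], "angular": [0, 0, 0]}
  hand: 0.42

```text
clock: 12.25
position: [0.4916, 0.3003, 0.1028]
ee_rot: [-0.069, 0.964, 0.018, 0.258]
ft_force: [-0.0, -0.1, 0.2]
grip_width: 0.424
grasp_force: 0.0
```

carry_out:
  motion:
    - {"xyz": [0, 0, -0.01], "angular": [0, 0, 0]}
    - {"xyz": [0, 0, -0.03], "angular": [0, 0, 0]}
    - {"xyz": [0, 0, -0.06], "angular": [0, 0, 0]}
    - {"xyz": [0, 0, -0.11], "angular": [0, 0, 0]}
    - {"xyz": [0, 0, -0.15], "angular": [0, 0, 0]}
    - {"xyz": [0, 0, -0.15], "angular": [0, 0, 0]}
    - {"xyz": [0, 0, -0.15], "angular": [0, 0, 0]}

```text
clock: 12.95
position: [0.4175, 0.2902, 0.2348]
ee_rot: [-0.069, 0.963, 0.019, 0.26]
ft_force: [0.1, -0.4, -1.0]
grip_width: 0.42
grasp_force: 0.0
```

```bash
python3 - <<'E'
from h import *
from workcell import camera
fs(4)
plan("green",3)
c=camera("wrist");im=c["img"].copy()
for q in proj(c,[plc(4,v) for v in ([.0455,0,.012],[.02,0,.012],[-.1545,0,.012],[0,.031,.012])]): cv2.circle(im,tuple(int(v) for v in q.round()),3,(255,0,255),1)
cv2.imwrite("pics/b4.png",im[:,:,::-1])
E
```

```text
12.95 force in place frame [-0.5 -0.4 -0.8] tcp [-0.0502  0.0007  0.1529] grip 0.42
above [ 0.5053 -0.1947  0.09  ] [  57.4 -492.7  133.4] [ 2.7 30.1  9.8]
grasp [ 0.5053 -0.1947  0.006 ] [ 0.  0. 84.] [0. 0. 0.]
lift [ 0.5053 -0.1947  0.27  ] [   0.    0. -264.] [0. 0. 0.]
over [0.4786 0.2428 0.1632] [ 40.2 436.5 106.8] [ -2.6 -29.9  -9.8]
seat [0.5081 0.2471 0.1116] [-0.  -0.  59.5] [0. 0. 0.]
```

View pics/b4.png

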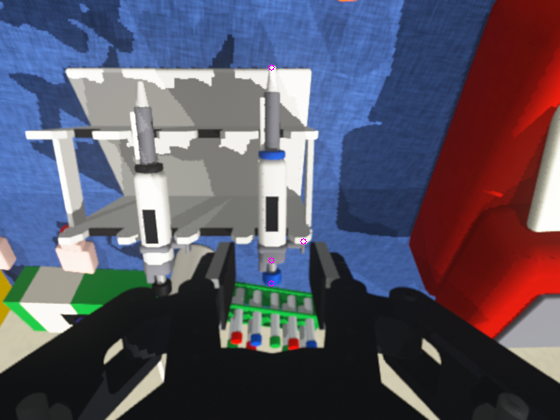

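carry_out:
  motion:
    - {"xyz": [-0.0226, -0.4927, -0.005], "angular": [2.7, 30.1, 9.8]}
    - {"xyz": [-0.0226, -0.4927, -0.005], "angular": [2.7, 30.1, 9.8]}
    - {"xyz": [-0.0226, -0.4927, -0.005], "angular": [2.7, 30.1, 9.8]}
    - {"xyz": [-0.0226, -0.4927, -0.005], "angular": [2.7, 30.1, 9.8]}
    - {"xyz": [-0.0226, -0.4927, -0.005], "angular": [2.7, 30.1, 9.8]}
    - {"xyz": [-0.0226, -0.4927, -0.005], "angular": [2.7, 30.1, 9.8]}
    - {"xyz": [-0.0226, -0.4927, -0.005], "angular": [2.7, 30.1, 9.8]}
    - {"xyz": [-0.0226, -0.4927, -0.005], "angular": [2.7, 30.1, 9.8]}
    - {"xyz": [-0.0226, -0.4927, -0.005], "angular": [2.7, 30.1, 9.8]}
    - {"xyz": [-0.0226, -0.4927, -0.005], "angular": [2.7, 30.1, 9.8]}
    - {"xyz": [-0.0226, -0.4927, -0.005], "angular": [2.7, 30.1, 9.8]}
    - {"xyz": [-0.0226, -0.4927, -0.005], "angular": [2.7, 30.1, 9.8]}
  hand: 0.6

```text
clock: 14.2
position: [0.5042, -0.1964, 0.247]
ee_rot: [0.017, 1.0, -0.0, -0.003]
ft_force: [-0.0, 0.8, 0.3]
grip_width: 0.601
grasp_force: 0.0
```

carry_out:
  motion:
    - {"xyz": [0, 0, 0.05], "angular": [0, 0, 0]}
    - {"xyz": [0, 0, 0.1], "angular": [0, 0, 0]}
    - {"xyz": [0, 0, 0.15], "angular": [0, 0, 0]}
    - {"xyz": [0, 0, 0.16], "angular": [0, 0, 0]}
    - {"xyz": [0, 0, 0.16], "angular": [0, 0, 0]}
    - {"xyz": [0, 0, 0.16], "angular": [0, 0, 0]}
    - {"xyz": [0, 0, 0.16], "angular": [0, 0, 0]}

```text
clock: 14.9
position: [0.5061, -0.1958, 0.0914]
ee_rot: [0.016, 1.0, -0.001, 0.001]
ft_force: [-0.0, -0.7, -0.5]
grip_width: 0.597
grasp_force: 0.0
```

```bash
python3 - <<'E'
from h import *
from workcell import camera
fs(3)
plan("green",3)
c=camera("wrist");cv2.imwrite("pics/g1.png",c["img"][:,:,::-1])
x,y,w,d=PIP["green"];r=R.from_euler("z",w,degrees=True)
print(proj(c,[x,y,.014]+r.apply([[-.105,0,0],[-.03,0,0],[-.03,0,.012],[.09,0,0],[d,.031,.003]])).round(0).tolist())
h=cv2.cvtColor(c["img"],cv2.COLOR_RGB2HSV);m=cv2.inRange(h,(45,120,40),(80,255,255))
n,l,st,ce=cv2.connectedComponentsWithStats(m)
print([(st[i],ce[i].round(1)) for i in range(1,n) if st[i,4]>40])
# pipette silhouette columns at some shaft rows (not mat coloured)
g=c["img"].astype(int);
for v in(100,120,140): 
    row=g[v,200:340].sum(1);print(v,[200+i for i in np.where(row<330)[0]][::3])
E
```

```text
14.9 force in place frame [-0.3 -0.7 -0.4] tcp [-0.1066 -0.438   0.0198] grip 0.597
above [ 0.5053 -0.1947  0.09  ] [0.9 1.1 1.4] [-0.1  0.1 -0.1]
grasp [ 0.5053 -0.1947  0.006 ] [ 0.  0. 84.] [0. 0. 0.]
lift [ 0.5053 -0.1947  0.27  ] [   0.    0. -264.] [0. 0. 0.]
over [0.4786 0.2428 0.1632] [ 40.2 436.5 106.8] [ -2.6 -29.9  -9.8]
seat [0.5081 0.2471 0.1116] [-0.  -0.  59.5] [0. 0. 0.]
[[274.0, 52.0], [274.0, 169.0], [274.0, 173.0], [274.0, 318.0], [315.0, 279.0]]
[(array([256, 160,  32,  12, 304], dtype=int32), array([272. , 165.8])), (array([261, 308,  22,  21, 321], dtype=int32), array([272. , 319.1]))]
100 [np.int64(251), np.int64(254), np.int64(264), np.int64(267), np.int64(270), np.int64(273), np.int64(279)]
120 [np.int64(252), np.int64(255), np.int64(264), np.int64(267), np.int64(270), np.int64(279)]
140 [np.int64(246), np.int64(263), np.int64(266), np.int64(269), np.int64(279)]
```

carry_out:
  motion:
    - {"xyz": [0, 0, 0.04], "angular": [0, 0, 0]}
    - {"xyz": [0, 0, 0.07], "angular": [0, 0, 0]}
    - {"xyz": [0, 0, 0.085], "angular": [0, 0, 0]}
    - {"xyz": [0, 0, 0.085], "angular": [0, 0, 0]}
    - {"xyz": [0, 0, 0.085], "angular": [0, 0, 0]}

```text
clock: 15.45
position: [0.5052, -0.196, 0.0052]
ee_rot: [0.016, 1.0, -0.001, -0.0]
ft_force: [-1.1, 0.1, 1.2]
grip_width: 0.597
grasp_force: 0.0
```

carry_out:
  motion:
    - {"xyz": [0, 0, 0], "angular": [0, 0, 0]}
    - {"xyz": [0, 0, 0], "angular": [0, 0, 0]}
    - {"xyz": [0, 0, 0], "angular": [0, 0, 0]}
    - {"xyz": [0, 0, 0], "angular": [0, 0, 0]}
    - {"xyz": [0, 0, 0], "angular": [0, 0, 0]}
  hand: 0.2
  grip_force: 25

```text
clock: 15.95
position: [0.5054, -0.196, 0.0054]
ee_rot: [0.016, 1.0, -0.001, 0.0]
ft_force: [-2.0, 0.4, 8.0]
grip_width: 0.295
grasp_force: 25.4
```

carry_out:
  motion:
    - {"xyz": [0, 0, -0.02], "angular": [0, 0, 0]}
    - {"xyz": [0, 0, -0.06], "angular": [0, 0, 0]}
    - {"xyz": [0, 0, -0.264], "angular": [0, 0, 0]}
    - {"xyz": [0, 0, -0.264], "angular": [0, 0, 0]}
    - {"xyz": [0, 0, -0.264], "angular": [0, 0, 0]}
    - {"xyz": [0, 0, -0.264], "angular": [0, 0, 0]}
    - {"xyz": [0, 0, -0.264], "angular": [0, 0, 0]}
    - {"xyz": [0, 0, -0.264], "angular": [0, 0, 0]}

```text
clock: 16.75
position: [0.5055, -0.1956, 0.2697]
ee_rot: [0.016, 1.0, -0.001, 0.001]
ft_force: [-0.7, 0.2, -0.6]
grip_width: 0.296
grasp_force: 24.9
```

carry_out:
  motion:
    - {"xyz": [0.04, 0.4365, 0.02], "angular": [-2.6, -30, -9.8]}
    - {"xyz": [0.04, 0.4365, 0.02], "angular": [-2.6, -30, -9.8]}
    - {"xyz": [0.04, 0.4365, 0.02], "angular": [-2.6, -30, -9.8]}
    - {"xyz": [0.04, 0.4365, 0.02], "angular": [-2.6, -30, -9.8]}
    - {"xyz": [0.04, 0.4365, 0.02], "angular": [-2.6, -30, -9.8]}
    - {"xyz": [0.04, 0.4365, 0.02], "angular": [-2.6, -30, -9.8]}
    - {"xyz": [0.04, 0.4365, 0.02], "angular": [-2.6, -30, -9.8]}
    - {"xyz": [0.04, 0.4365, 0.02], "angular": [-2.6, -30, -9.8]}
    - {"xyz": [0.04, 0.4365, 0.02], "angular": [-2.6, -30, -9.8]}
    - {"xyz": [0.04, 0.4365, 0.02], "angular": [-2.6, -30, -9.8]}
    - {"xyz": [0.04, 0.4365, 0.02], "angular": [-2.6, -30, -9.8]}
    - {"xyz": [0.04, 0.4365, 0.02], "angular": [-2.6, -30, -9.8]}

```text
clock: 17.95
position: [0.4788, 0.2406, 0.2461]
ee_rot: [-0.068, 0.964, 0.017, 0.257]
ft_force: [-0.1, -0.2, -1.1]
grip_width: 0.298
grasp_force: 25.0
```

```bash
python3 - <<'E'
from h import *
c=ov("green",3)
E
```

```text
17.95 [0.4788 0.2406 0.2461] [-0.1 -0.2 -1.1] grip 0.298 tcp in place [ 0.0018 -0.0022  0.1359]
to over (array([41.1,  2.4, 72. ]), array([-0.2, -0.2, -0.1])) to seat (array([ 40.9,   2.6, 131.5]), array([-0.2, -0.2, -0.1]))
```

carry_out:
  motion:
    - {"xyz": [0.041, 0.001, 0.03], "angular": [0, 0, 0]}
    - {"xyz": [0.041, 0.001, 0.063], "angular": [0, 0, 0]}
    - {"xyz": [0.041, 0.001, 0.095], "angular": [0, 0, 0]}
    - {"xyz": [0.041, 0.001, 0.11], "angular": [0, 0, 0]}
    - {"xyz": [0.041, 0.001, 0.115], "angular": [0, 0, 0]}
    - {"xyz": [0.041, 0.001, 0.119], "angular": [0, 0, 0]}
    - {"xyz": [0.041, 0.001, 0.119], "angular": [0, 0, 0]}

```text
clock: 18.7
position: [0.5027, 0.2461, 0.1242]
ee_rot: [-0.069, 0.964, 0.018, 0.258]
ft_force: [-0.1, 0.0, -0.6]
grip_width: 0.298
grasp_force: 25.0
```

```bash
python3 - <<'E'
from h import *
c=ov("green",3);cv2.imwrite("pics/g2.png",c["img"][:,:,::-1])
print(proj(c,[plc(3,[-.1,0,.012]),plc(3,[-.14,0,.012])]).round(0).tolist())
g=c["img"].astype(int)
E
```

```text
18.7 [0.5027 0.2461 0.1242] [-0.1  0.  -0.6] grip 0.298 tcp in place [-0.038  -0.0002  0.0181]
to over (array([  1.6,   0.1, -45.9]), array([-0.1, -0. , -0.1])) to seat (array([ 1.5,  0.3, 13.6]), array([-0.1, -0. , -0.1]))
[[272.0, 128.0], [272.0, 31.0]]
```

Centred; descend to near contact, then feel.

carry_out:
  motion:
    - {"xyz": [0, 0, 0.004], "angular": [0, 0, 0]}
    - {"xyz": [0, 0, 0.008], "angular": [0, 0, 0]}
    - {"xyz": [0, 0, 0.012], "angular": [0, 0, 0]}
    - {"xyz": [0, 0, 0.014], "angular": [0, 0, 0]}
    - {"xyz": [0, 0, 0.014], "angular": [0, 0, 0]}

```text
clock: 19.25
position: [0.5093, 0.2473, 0.1112]
ee_rot: [-0.069, 0.964, 0.018, 0.257]
ft_force: [0.0, -0.3, -0.8]
grip_width: 0.296
grasp_force: 25.0
```

carry_out:
  motion:
    - {"xyz": [0, 0, 0.001], "angular": [0, 0, 0]}
    - {"xyz": [0, 0, 0.001], "angular": [0, 0, 0]}

```text
clock: 19.45
position: [0.5099, 0.2475, 0.1108]
ee_rot: [-0.069, 0.964, 0.018, 0.258]
ft_force: [0.5, -0.1, -0.6]
grip_width: 0.301
grasp_force: 25.0
```

carry_out:
  motion:
    - {"xyz": [0, 0, 0.001], "angular": [0, 0, 0]}
    - {"xyz": [0, 0, 0.001], "angular": [0, 0, 0]}

```text
clock: 19.65
position: [0.5104, 0.2475, 0.1099]
ee_rot: [-0.069, 0.964, 0.018, 0.258]
ft_force: [0.1, -0.0, -1.1]
grip_width: 0.297
grasp_force: 25.0
```

```bash
python3 -c "
from h import *
fs(3)"
```

```text
19.65 force in place frame [-0.5 -0.1 -1. ] tcp [-0.0383  0.      0.0018] grip 0.297
```

carry_out:
  motion:
    - {"xyz": [0, 0, 0.001], "angular": [0, 0, 0]}
    - {"xyz": [0, 0, 0.001], "angular": [0, 0, 0]}

```text
clock: 19.85
position: [0.5109, 0.2476, 0.109]
ee_rot: [-0.069, 0.964, 0.018, 0.258]
ft_force: [-0.2, 0.0, -0.8]
grip_width: 0.303
grasp_force: 25.0
```

carry_out:
  motion:
    - {"xyz": [0, 0, 0.001], "angular": [0, 0, 0]}
    - {"xyz": [0, 0, 0.001], "angular": [0, 0, 0]}

```text
clock: 20.05
position: [0.5112, 0.2477, 0.1085]
ee_rot: [-0.069, 0.964, 0.018, 0.258]
ft_force: [-8.0, -2.3, 7.2]
grip_width: 0.301
grasp_force: 26.5
```

```bash
python3 -c "
from h import *
fs(3)"
```

```text
20.05 force in place frame [-3.6 -1.1 10.4] tcp [-0.0383  0.0001  0.0002] grip 0.301
```

carry_out:
  motion:
    - {"xyz": [0.002, 0, -0.0004], "angular": [0, 0, 0]}
    - {"xyz": [0.005, 0, -0.0004], "angular": [0, 0, 0]}
    - {"xyz": [0.008, 0, -0.0004], "angular": [0, 0, 0]}
    - {"xyz": [0.0095, 0, -0.0004], "angular": [0, 0, 0]}
    - {"xyz": [0.0095, 0, -0.0004], "angular": [0, 0, 0]}

```text
clock: 20.55
position: [0.5027, 0.2465, 0.1036]
ee_rot: [-0.069, 0.964, 0.018, 0.257]
ft_force: [-3.1, 0.3, 0.7]
grip_width: 0.299
grasp_force: 25.4
```

carry_out:
  motion:
    - {"xyz": [0.001, 0, 0], "angular": [0, 0, 0]}
    - {"xyz": [0.0015, 0, 0], "angular": [0, 0, 0]}
    - {"xyz": [0.0015, 0, 0], "angular": [0, 0, 0]}

```text
clock: 20.85
position: [0.5018, 0.2463, 0.1031]
ee_rot: [-0.069, 0.964, 0.018, 0.258]
ft_force: [0.3, 0.1, 1.0]
grip_width: 0.301
grasp_force: 25.2
```

```bash
python3 -c "
from h import *
fs(3)"
```

```text
20.85 force in place frame [0.8 0.1 0.7] tcp [-0.0493  0.0001  0.0003] grip 0.301
```

carry_out:
  motion:
    - {"xyz": [0.0005, 0, 0], "angular": [0, 0, 0]}
    - {"xyz": [0.001, 0, 0], "angular": [0, 0, 0]}

```text
clock: 21.05
position: [0.5009, 0.2462, 0.1026]
ee_rot: [-0.069, 0.964, 0.018, 0.258]
ft_force: [-0.2, -0.1, 0.5]
grip_width: 0.297
grasp_force: 25.2
```

carry_out:
  motion:
    - {"xyz": [0.0005, 0, 0], "angular": [0, 0, 0]}
    - {"xyz": [0.001, 0, 0], "angular": [0, 0, 0]}

```text
clock: 21.25
position: [0.5, 0.246, 0.1021]
ee_rot: [-0.069, 0.964, 0.018, 0.258]
ft_force: [0.5, -0.1, 1.5]
grip_width: 0.298
grasp_force: 25.2
```

```bash
python3 -c "
from h import *
fs(3)"
```

```text
21.25 force in place frame [ 1.1 -0.2  1.1] tcp [-0.0513  0.0001  0.0003] grip 0.298
```

carry_out:
  motion:
    - {"xyz": [0.0005, 0, 0], "angular": [0, 0, 0]}
    - {"xyz": [0.001, 0, 0], "angular": [0, 0, 0]}

```text
clock: 21.45
position: [0.4992, 0.2459, 0.1016]
ee_rot: [-0.069, 0.964, 0.018, 0.258]
ft_force: [1.0, -0.2, 1.4]
grip_width: 0.297
grasp_force: 25.2
```

carry_out:
  motion:
    - {"xyz": [0.0005, 0, 0], "angular": [0, 0, 0]}
    - {"xyz": [0.001, 0, 0], "angular": [0, 0, 0]}

```text
clock: 21.65
position: [0.4983, 0.2458, 0.1011]
ee_rot: [-0.069, 0.964, 0.018, 0.258]
ft_force: [1.4, -0.1, 0.7]
grip_width: 0.298
grasp_force: 25.2
```

```bash
python3 -c "
from h import *
fs(3)"
```

```text
21.65 force in place frame [ 1.6 -0.3 -0.1] tcp [-0.0533  0.0001  0.0003] grip 0.298
```

carry_out:
  motion:
    - {"xyz": [0.0005, 0, 0], "angular": [0, 0, 0]}
    - {"xyz": [0.001, 0, 0], "angular": [0, 0, 0]}

```text
clock: 21.85
position: [0.4974, 0.2457, 0.1006]
ee_rot: [-0.069, 0.964, 0.018, 0.258]
ft_force: [0.1, -0.7, -1.0]
grip_width: 0.298
grasp_force: 25.2
```

carry_out:
  motion:
    - {"xyz": [0.0005, 0, 0], "angular": [0, 0, 0]}
    - {"xyz": [0.001, 0, 0], "angular": [0, 0, 0]}

```text
clock: 22.05
position: [0.497, 0.2457, 0.1004]
ee_rot: [-0.069, 0.964, 0.018, 0.258]
ft_force: [4.5, 1.2, 0.0]
grip_width: 0.3
grasp_force: 24.9
```

```bash
python3 -c "
from h import *
fs(3)"
```

```text
22.05 force in place frame [ 4.   0.5 -2.3] tcp [-0.0548  0.0002  0.0004] grip 0.3
```

carry_out:
  motion:
    - {"xyz": [0.0005, 0, 0], "angular": [0, 0, 0]}
    - {"xyz": [0.0005, 0, 0], "angular": [0, 0, 0]}

```text
clock: 22.25
position: [0.4969, 0.2457, 0.1005]
ee_rot: [-0.069, 0.963, 0.018, 0.258]
ft_force: [6.5, 1.5, 0.7]
grip_width: 0.299
grasp_force: 24.8
```

```bash
python3 -c "
from h import *
fs(3)"
```

```text
22.25 force in place frame [ 6.1  0.5 -2.7] tcp [-0.0548  0.0002  0.0005] grip 0.299
```

carry_out:
  motion:
    - {"xyz": [-0.0006, 0, 0], "angular": [0, 0, 0]}
    - {"xyz": [-0.0006, 0, 0], "angular": [0, 0, 0]}

```text
clock: 22.45
position: [0.497, 0.2457, 0.1004]
ee_rot: [-0.069, 0.964, 0.018, 0.258]
ft_force: [3.9, 0.2, 0.6]
grip_width: 0.303
grasp_force: 25.0
```

carry_out:
  motion:
    - {"xyz": [0, 0, 0], "angular": [0, 0, 0]}
    - {"xyz": [0, 0, 0], "angular": [0, 0, 0]}
    - {"xyz": [0, 0, 0], "angular": [0, 0, 0]}
    - {"xyz": [0, 0, 0], "angular": [0, 0, 0]}
  hand: 0.42

```text
clock: 22.85
position: [0.4964, 0.2455, 0.0999]
ee_rot: [-0.069, 0.964, 0.018, 0.257]
ft_force: [0.5, -1.2, -0.4]
grip_width: 0.418
grasp_force: 0.0
```

carry_out:
  motion:
    - {"xyz": [0, 0, -0.01], "angular": [0, 0, 0]}
    - {"xyz": [0, 0, -0.03], "angular": [0, 0, 0]}
    - {"xyz": [0, 0, -0.06], "angular": [0, 0, 0]}
    - {"xyz": [0, 0, -0.11], "angular": [0, 0, 0]}
    - {"xyz": [0, 0, -0.15], "angular": [0, 0, 0]}
    - {"xyz": [0, 0, -0.15], "angular": [0, 0, 0]}
    - {"xyz": [0, 0, -0.15], "angular": [0, 0, 0]}

```text
clock: 23.55
position: [0.4227, 0.2352, 0.231]
ee_rot: [-0.069, 0.963, 0.018, 0.259]
ft_force: [0.1, 0.1, -0.3]
grip_width: 0.421
grasp_force: 0.0
```

```bash
python3 - <<'E'
from h import *
fs(3)
print(delta([.5041,-.1141,.25],Rd(-.8)))
plan("yellow",1)
E
```

```text
23.55 force in place frame [-0.1  0.  -0.3] tcp [-0.0545  0.0005  0.151 ] grip 0.421
(array([ -36. , -357.4,   -0.6]), array([ 2.3, 30. ,  8.8]))
above [ 0.5041 -0.1141  0.09  ] [  44.1 -357.2  137.9] [ 2.3 30.   8.8]
grasp [ 0.5041 -0.1141  0.006 ] [ 0.  0. 84.] [0. 0. 0.]
lift [ 0.5041 -0.1141  0.27  ] [   0.    0. -264.] [0. 0. 0.]
over [0.4941 0.1339 0.1629] [ 13.5 247.8 107.1] [ -2.4 -29.9  -8.9]
seat [0.5235 0.1382 0.1114] [-0.   0.  59.5] [0. 0. 0.]
```

carry_out:
  motion:
    - {"xyz": [-0.036, -0.357, -0.001], "angular": [2.3, 30, 8.8]}
    - {"xyz": [-0.036, -0.357, -0.001], "angular": [2.3, 30, 8.8]}
    - {"xyz": [-0.036, -0.357, -0.001], "angular": [2.3, 30, 8.8]}
    - {"xyz": [-0.036, -0.357, -0.001], "angular": [2.3, 30, 8.8]}
    - {"xyz": [-0.036, -0.357, -0.001], "angular": [2.3, 30, 8.8]}
    - {"xyz": [-0.036, -0.357, -0.001], "angular": [2.3, 30, 8.8]}
    - {"xyz": [-0.036, -0.357, -0.001], "angular": [2.3, 30, 8.8]}
    - {"xyz": [-0.036, -0.357, -0.001], "angular": [2.3, 30, 8.8]}
    - {"xyz": [-0.036, -0.357, -0.001], "angular": [2.3, 30, 8.8]}
    - {"xyz": [-0.036, -0.357, -0.001], "angular": [2.3, 30, 8.8]}
  hand: 0.6

```text
clock: 24.55
position: [0.5034, -0.1128, 0.2478]
ee_rot: [0.007, 1.0, -0.0, -0.002]
ft_force: [0.4, 0.4, 0.8]
grip_width: 0.599
grasp_force: 0.0
```

carry_out:
  motion:
    - {"xyz": [0, 0, 0.05], "angular": [0, 0, 0]}
    - {"xyz": [0, 0, 0.1], "angular": [0, 0, 0]}
    - {"xyz": [0, 0, 0.15], "angular": [0, 0, 0]}
    - {"xyz": [0, 0, 0.16], "angular": [0, 0, 0]}
    - {"xyz": [0, 0, 0.16], "angular": [0, 0, 0]}
    - {"xyz": [0, 0, 0.16], "angular": [0, 0, 0]}
    - {"xyz": [0, 0, 0.16], "angular": [0, 0, 0]}

```text
clock: 25.25
position: [0.5051, -0.1139, 0.092]
ee_rot: [0.007, 1.0, -0.001, 0.001]
ft_force: [-0.5, -0.6, 0.2]
grip_width: 0.604
grasp_force: 0.0
```

```bash
python3 - <<'E'
from h import *
from workcell import camera
plan("yellow",1)
c=camera("wrist");cv2.imwrite("pics/y1.png",c["img"][:,:,::-1])
x,y,w,d=PIP["yellow"];r=R.from_euler("z",w,degrees=True)
print(proj(c,[x,y,.014]+r.apply([[-.105,0,0],[-.03,0,0],[-.03,0,.012],[.09,0,0],[d,.031,.003]])).round(0).tolist())
h=cv2.cvtColor(c["img"],cv2.COLOR_RGB2HSV);m=cv2.inRange(h,(18,170,80),(32,255,255))
n,l,st,ce=cv2.connectedComponentsWithStats(m)
print([(st[i],ce[i].round(1)) for i in range(1,n) if st[i,4]>40])
E
```

```text
above [ 0.5041 -0.1141  0.09  ] [ 1.  -0.2  2. ] [-0.1  0.1 -0. ]
grasp [ 0.5041 -0.1141  0.006 ] [ 0.  0. 84.] [0. 0. 0.]
lift [ 0.5041 -0.1141  0.27  ] [   0.    0. -264.] [0. 0. 0.]
over [0.4941 0.1339 0.1629] [ 13.5 247.8 107.1] [ -2.4 -29.9  -8.9]
seat [0.5235 0.1382 0.1114] [-0.   0.  59.5] [0. 0. 0.]
[[272.0, 52.0], [272.0, 169.0], [272.0, 172.0], [272.0, 317.0], [313.0, 279.0]]
[(array([253, 160,  33,  12, 312], dtype=int32), array([269.2, 166.1])), (array([259, 307,  22,  22, 325], dtype=int32), array([269.9, 319. ]))]
```

carry_out:
  motion:
    - {"xyz": [0, -0.001, 0.04], "angular": [0, 0, 0]}
    - {"xyz": [0, -0.001, 0.07], "angular": [0, 0, 0]}
    - {"xyz": [0, -0.001, 0.085], "angular": [0, 0, 0]}
    - {"xyz": [0, -0.001, 0.085], "angular": [0, 0, 0]}
    - {"xyz": [0, -0.001, 0.085], "angular": [0, 0, 0]}

```text
clock: 25.8
position: [0.5041, -0.1152, 0.0058]
ee_rot: [0.007, 1.0, -0.0, -0.0]
ft_force: [-0.4, 0.7, 1.2]
grip_width: 0.601
grasp_force: 0.0
```

carry_out:
  motion:
    - {"xyz": [0, 0, 0], "angular": [0, 0, 0]}
    - {"xyz": [0, 0, 0], "angular": [0, 0, 0]}
    - {"xyz": [0, 0, 0], "angular": [0, 0, 0]}
    - {"xyz": [0, 0, 0], "angular": [0, 0, 0]}
    - {"xyz": [0, 0, 0], "angular": [0, 0, 0]}
  hand: 0.2
  grip_force: 25

```text
clock: 26.3
position: [0.5043, -0.1153, 0.0059]
ee_rot: [0.007, 1.0, -0.0, 0.0]
ft_force: [-1.1, -0.9, 7.8]
grip_width: 0.305
grasp_force: 25.3
```

carry_out:
  motion:
    - {"xyz": [0, 0, -0.02], "angular": [0, 0, 0]}
    - {"xyz": [0, 0, -0.06], "angular": [0, 0, 0]}
    - {"xyz": [0, 0, -0.264], "angular": [0, 0, 0]}
    - {"xyz": [0, 0, -0.264], "angular": [0, 0, 0]}
    - {"xyz": [0, 0, -0.264], "angular": [0, 0, 0]}
    - {"xyz": [0, 0, -0.264], "angular": [0, 0, 0]}
    - {"xyz": [0, 0, -0.264], "angular": [0, 0, 0]}
    - {"xyz": [0, 0, -0.264], "angular": [0, 0, 0]}

```text
clock: 27.1
position: [0.5043, -0.115, 0.2702]
ee_rot: [0.007, 1.0, -0.0, 0.001]
ft_force: [0.4, 0.3, -1.4]
grip_width: 0.297
grasp_force: 25.0
```

carry_out:
  motion:
    - {"xyz": [0.0135, 0.248, 0.02], "angular": [-2.4, -30, -8.9]}
    - {"xyz": [0.0135, 0.248, 0.02], "angular": [-2.4, -30, -8.9]}
    - {"xyz": [0.0135, 0.248, 0.02], "angular": [-2.4, -30, -8.9]}
    - {"xyz": [0.0135, 0.248, 0.02], "angular": [-2.4, -30, -8.9]}
    - {"xyz": [0.0135, 0.248, 0.02], "angular": [-2.4, -30, -8.9]}
    - {"xyz": [0.0135, 0.248, 0.02], "angular": [-2.4, -30, -8.9]}
    - {"xyz": [0.0135, 0.248, 0.02], "angular": [-2.4, -30, -8.9]}
    - {"xyz": [0.0135, 0.248, 0.02], "angular": [-2.4, -30, -8.9]}
    - {"xyz": [0.0135, 0.248, 0.02], "angular": [-2.4, -30, -8.9]}

```text
clock: 28.0
position: [0.4939, 0.1318, 0.2477]
ee_rot: [-0.069, 0.964, 0.018, 0.257]
ft_force: [-0.0, 0.6, -0.5]
grip_width: 0.298
grasp_force: 25.0
```

```bash
python3 - <<'E'
from h import *
c=ov("yellow",1)
E
```

```text
28.0 [0.4939 0.1318 0.2477] [-0.   0.6 -0.5] grip 0.298 tcp in place [ 0.002  -0.0021  0.1376]
to over (array([41.8,  2.1, 73.7]), array([-0. , -0.1, -0.1])) to seat (array([ 41.7,   2.1, 133.2]), array([-0. , -0.1, -0.1]))
```

carry_out:
  motion:
    - {"xyz": [0.0415, 0.0015, 0.03], "angular": [0, 0, 0]}
    - {"xyz": [0.0415, 0.0015, 0.063], "angular": [0, 0, 0]}
    - {"xyz": [0.0415, 0.0015, 0.095], "angular": [0, 0, 0]}
    - {"xyz": [0.0415, 0.0015, 0.11], "angular": [0, 0, 0]}
    - {"xyz": [0.0415, 0.0015, 0.117], "angular": [0, 0, 0]}
    - {"xyz": [0.0415, 0.0015, 0.121], "angular": [0, 0, 0]}
    - {"xyz": [0.0415, 0.0015, 0.121], "angular": [0, 0, 0]}

```text
clock: 28.75
position: [0.5179, 0.138, 0.1229]
ee_rot: [-0.07, 0.964, 0.019, 0.258]
ft_force: [-0.4, -0.3, -0.3]
grip_width: 0.299
grasp_force: 25.0
```

```bash
python3 - <<'E'
from h import *
fs(1)
E
```

```text
28.75 force in place frame [-0.6 -0.2 -0. ] tcp [-0.0391  0.0006  0.0173] grip 0.299
```

carry_out:
  motion:
    - {"xyz": [0, -0.0005, 0.004], "angular": [0, 0, 0]}
    - {"xyz": [0, -0.0005, 0.008], "angular": [0, 0, 0]}
    - {"xyz": [0, -0.0005, 0.012], "angular": [0, 0, 0]}
    - {"xyz": [0, -0.0005, 0.014], "angular": [0, 0, 0]}
    - {"xyz": [0, -0.0005, 0.014], "angular": [0, 0, 0]}

```text
clock: 29.25
position: [0.5246, 0.1387, 0.1103]
ee_rot: [-0.07, 0.964, 0.019, 0.257]
ft_force: [-0.6, -0.3, -0.7]
grip_width: 0.303
grasp_force: 25.0
```

carry_out:
  motion:
    - {"xyz": [0, 0, 0.001], "angular": [0, 0, 0]}
    - {"xyz": [0, 0, 0.001], "angular": [0, 0, 0]}

```text
clock: 29.45
position: [0.5252, 0.1388, 0.1097]
ee_rot: [-0.07, 0.964, 0.019, 0.258]
ft_force: [0.3, -0.4, -1.1]
grip_width: 0.295
grasp_force: 25.0
```

carry_out:
  motion:
    - {"xyz": [0, 0, 0.0007], "angular": [0, 0, 0]}
    - {"xyz": [0, 0, 0.0007], "angular": [0, 0, 0]}

```text
clock: 29.65
position: [0.5255, 0.1389, 0.1091]
ee_rot: [-0.07, 0.964, 0.019, 0.258]
ft_force: [-0.3, 0.1, -1.0]
grip_width: 0.297
grasp_force: 25.0
```

```bash
python3 -c "
from h import *
fs(1)"
```

```text
29.65 force in place frame [-0.7  0.2 -0.7] tcp [-0.0393  0.0004  0.0015] grip 0.297
```

carry_out:
  motion:
    - {"xyz": [0, 0, 0.0007], "angular": [0, 0, 0]}
    - {"xyz": [0, 0, 0.0007], "angular": [0, 0, 0]}

```text
clock: 29.85
position: [0.5259, 0.139, 0.1087]
ee_rot: [-0.07, 0.964, 0.019, 0.258]
ft_force: [-2.5, -1.0, 2.5]
grip_width: 0.296
grasp_force: 25.6
```

carry_out:
  motion:
    - {"xyz": [0, 0, 0.0005], "angular": [0, 0, 0]}
    - {"xyz": [0, 0, 0.0005], "angular": [0, 0, 0]}

```text
clock: 30.05
position: [0.5259, 0.139, 0.1085]
ee_rot: [-0.07, 0.964, 0.018, 0.258]
ft_force: [-13.0, -2.6, 12.6]
grip_width: 0.298
grasp_force: 27.4
```

```bash
python3 -c "
from h import *
fs(1)"
```

```text
30.05 force in place frame [-5.2 -0.7 17.5] tcp [-0.0393  0.0004  0.0007] grip 0.298
```

carry_out:
  motion:
    - {"xyz": [0, 0, -0.0008], "angular": [0, 0, 0]}
    - {"xyz": [0.003, 0, -0.0008], "angular": [0, 0, 0]}
    - {"xyz": [0.006, 0, -0.0008], "angular": [0, 0, 0]}
    - {"xyz": [0.009, 0, -0.0008], "angular": [0, 0, 0]}
    - {"xyz": [0.009, 0, -0.0008], "angular": [0, 0, 0]}
    - {"xyz": [0.009, 0, -0.0008], "angular": [0, 0, 0]}

```text
clock: 30.65
position: [0.5178, 0.1377, 0.1041]
ee_rot: [-0.07, 0.964, 0.019, 0.257]
ft_force: [0.2, -0.7, -1.2]
grip_width: 0.299
grasp_force: 25.1
```

carry_out:
  motion:
    - {"xyz": [0.001, 0, 0], "angular": [0, 0, 0]}
    - {"xyz": [0.002, 0, 0], "angular": [0, 0, 0]}
    - {"xyz": [0.002, 0, 0], "angular": [0, 0, 0]}

```text
clock: 30.95
position: [0.5162, 0.1375, 0.1032]
ee_rot: [-0.07, 0.964, 0.019, 0.257]
ft_force: [0.7, -0.1, -1.5]
grip_width: 0.296
grasp_force: 25.1
```

carry_out:
  motion:
    - {"xyz": [0.0005, 0, 0], "angular": [0, 0, 0]}
    - {"xyz": [0.001, 0, 0], "angular": [0, 0, 0]}

```text
clock: 31.15
position: [0.5154, 0.1374, 0.1028]
ee_rot: [-0.07, 0.964, 0.019, 0.258]
ft_force: [-0.6, 0.1, -0.7]
grip_width: 0.299
grasp_force: 25.1
```

```bash
python3 -c "
from h import *
fs(1)"
```

```text
31.15 force in place frame [-0.8  0.2 -0.3] tcp [-0.0513  0.0004  0.0011] grip 0.299
```

carry_out:
  motion:
    - {"xyz": [0.0005, 0, 0], "angular": [0, 0, 0]}
    - {"xyz": [0.001, 0, 0], "angular": [0, 0, 0]}

```text
clock: 31.35
position: [0.5145, 0.1373, 0.1023]
ee_rot: [-0.07, 0.964, 0.019, 0.258]
ft_force: [-0.0, 0.5, -0.1]
grip_width: 0.3
grasp_force: 25.1
```

carry_out:
  motion:
    - {"xyz": [0.0005, 0, 0], "angular": [0, 0, 0]}
    - {"xyz": [0.001, 0, 0], "angular": [0, 0, 0]}

```text
clock: 31.55
position: [0.5137, 0.1372, 0.1018]
ee_rot: [-0.07, 0.964, 0.019, 0.258]
ft_force: [1.3, 0.4, -0.4]
grip_width: 0.294
grasp_force: 25.0
```

```bash
python3 -c "
from h import *
fs(1)"
```

```text
31.55 force in place frame [ 0.9  0.2 -1. ] tcp [-0.0533  0.0004  0.0011] grip 0.294
```

carry_out:
  motion:
    - {"xyz": [0.0005, 0, 0], "angular": [0, 0, 0]}
    - {"xyz": [0.001, 0, 0], "angular": [0, 0, 0]}

```text
clock: 31.75
position: [0.5136, 0.1373, 0.1019]
ee_rot: [-0.07, 0.963, 0.019, 0.258]
ft_force: [5.6, 0.2, -0.9]
grip_width: 0.293
grasp_force: 24.8
```

carry_out:
  motion:
    - {"xyz": [0.0005, 0, 0], "angular": [0, 0, 0]}
    - {"xyz": [0.001, 0, 0], "angular": [0, 0, 0]}

```text
clock: 31.95
position: [0.5134, 0.1373, 0.1021]
ee_rot: [-0.07, 0.963, 0.019, 0.259]
ft_force: [9.4, 0.9, -1.3]
grip_width: 0.294
grasp_force: 24.9
```

```bash
python3 -c "
from h import *
fs(1)"
```

```text
31.95 force in place frame [ 7.5 -0.4 -5.8] tcp [-0.0534  0.0006  0.0015] grip 0.294
```

carry_out:
  motion:
    - {"xyz": [-0.0015, 0, 0], "angular": [0, 0, 0]}
    - {"xyz": [-0.0015, 0, 0.0004], "angular": [0, 0, 0]}
    - {"xyz": [-0.0015, 0, 0.0004], "angular": [0, 0, 0]}

```text
clock: 32.25
position: [0.5138, 0.1372, 0.1016]
ee_rot: [-0.07, 0.963, 0.019, 0.258]
ft_force: [0.8, -0.4, 3.4]
grip_width: 0.296
grasp_force: 25.9
```

carry_out:
  motion:
    - {"xyz": [0, 0, 0], "angular": [0, 0, 0]}
    - {"xyz": [0, 0, 0], "angular": [0, 0, 0]}
    - {"xyz": [0, 0, 0], "angular": [0, 0, 0]}
    - {"xyz": [0, 0, 0], "angular": [0, 0, 0]}
  hand: 0.42

```text
clock: 32.65
position: [0.5132, 0.1371, 0.1009]
ee_rot: [-0.07, 0.964, 0.019, 0.257]
ft_force: [0.3, -0.8, 0.0]
grip_width: 0.416
grasp_force: 0.0
```

carry_out:
  motion:
    - {"xyz": [0, 0, -0.01], "angular": [0, 0, 0]}
    - {"xyz": [0, 0, -0.03], "angular": [0, 0, 0]}
    - {"xyz": [0, 0, -0.06], "angular": [0, 0, 0]}
    - {"xyz": [0, 0, -0.11], "angular": [0, 0, 0]}
    - {"xyz": [0, 0, -0.16], "angular": [0, 0, 0]}
    - {"xyz": [0, 0.07, -0.19], "angular": [0, 0, 0]}
    - {"xyz": [0, 0.07, -0.19], "angular": [0, 0, 0]}
    - {"xyz": [0, 0.07, -0.19], "angular": [0, 0, 0]}
    - {"xyz": [0, 0.07, -0.19], "angular": [0, 0, 0]}

```text
clock: 33.55
position: [0.4095, 0.1926, 0.2657]
ee_rot: [-0.07, 0.964, 0.018, 0.258]
ft_force: [0.4, -0.2, -0.4]
grip_width: 0.418
grasp_force: 0.0
```

```bash
python3 - <<'E'
from h import *
from workcell import camera
fs(1)
c=camera("wrist");im=c["img"].copy()
for n,d in((1,.0534),(3,.0548),(4,.0495)):
    for q in proj(c,[plc(n,v) for v in ([.095-d,0,.012],[-.105-d,0,.012],[0,.031,.012])]): cv2.circle(im,tuple(int(v) for v in q.round()),2,(255,0,255),1)
cv2.imwrite("pics/f.png",cv2.resize(im[:340],(784,476),interpolation=2)[:,:,::-1])
E
```

```text
33.55 force in place frame [ 0.1 -0.2 -0.5] tcp [-0.0538  0.0703  0.1906] grip 0.418
```

View pics/f.png

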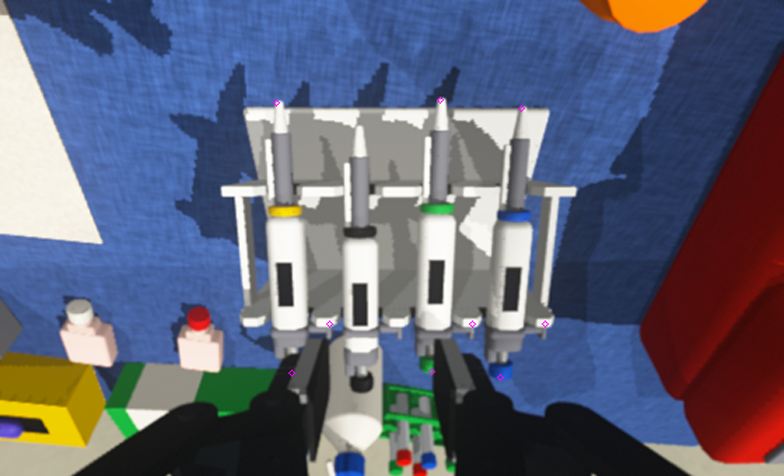

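The final picture shows yellow, green and blue lying in places 1, 3 and 4. Their nozzles are within about 2 px of the predicted positions, (278,103), (441,100) and (521,108), and their rests are at the upper comb around row 330. Black has not moved.

```bash
python3 -c "
from workcell import *
print(hand_in())"
```

```text
the job is handed in; nothing more can be done
None
```

The yellow, green and blue pipettes are back on the stand in places 1, 3 and 4. I felt each finger rest catch on the upper comb, and the job is handed in at about 34 s; no verdict was returned.

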